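# Load the mixing tube and hold up its carrier

### The arm

A 7-joint arm with a two-finger parallel gripper is mounted at the origin on the work surface. World frame = base frame: x ahead of the robot, y to its left, z up, the work surface at z = 0. Lengths are in m, angles in rad, forces in N, time in s.
With the tool pointing down it reaches from about 0.425 to 0.925 m from the base axis. Payload 6.8 kg.
Tool frame: the origin (TCP) lies at the very end of the fingers, on their centre line; the grasp point (between the pads) lies 19 mm behind it; z points along the fingers, y is the direction in which the jaws open and shut (so a half turn about z gives the same grasp; the last joint's range is limited). The gripper opens to 85 mm and grips with 20 to 120 N. Pads are 22 mm wide; open, the fingers measure 114 mm over their backs; the gripper's body (76 mm by 85 mm) begins 54 mm behind the grasp point. The pads swing forward as they close: fully open they stand 13 mm farther back than shut.
Start: joints at [-1.307, 0.477, 0.022, 1.555, -0.011, 1.109, -0.083], TCP at [0.245, 0.629, 0.231] pointing down, gripper open.
Joint ranges: [-2.96, 2.96], [-0.34, 2.1], [-1.41, 1.46], [0.24, 2.44], [-1.37, 4.51], [0.17, 1.92], [-2.96, 2.96]. Speed limits (rad/s): [2.39, 2.39, 3.14, 3.14, 3.14, 3.14, 3.14].

### API

Orientations are given as a rotation vector (axis times angle).
In Python, from bench import monitor, viewer, job gives the robot as it stands. The module is installed in compiled form; this text tells all that it offers.
- The arm moves only by the tool drive_tool, never from a script. Its argument "commands" is a list of rows, each an object with "linear": the shift along the tool's x, y, z in m, a list of three; "dr": the turn, a rotation vector about the tool's x, y, z in degrees, a list of three; "jaw": the closure, from 0 (fully open) to 1 (shut). A call has 1 to 8 rows; each row shifts and turns the pose as measured when the row begins, along the tool's axes as they then stand; what a row does not reach is not made up. A row lasts 1/8 s, in which the tool goes at most 62.5 mm and 10.7 degrees, less where a joint would pass 70% of its speed; a pose out of reach is approached as far as the arm can. A call is refused whole if a number of a shift passes 0.0625 or a number of a turn 10.7, either way. A call with a gripper value outside its range is refused whole. The fingers move at their own pace and stop on an object; "force" is the grip in N (left out, the last holds). Time passes only in rows, so rows that do not move let the fingers close. It gives the time, the measured TCP pose, the force and the opening at its end, in the units of the state.
- monitor.get_obs(): the state, without advancing time (a new reading comes with each control period).
- viewer.grab_frame(name): name is "side" or "top" or "wrist"; returns the picture (480x640x3 uint8, red, green, blue); there is no depth.
- viewer.calibration(name): a dict with "K" (3x3 intrinsics, pixels), "R" (3x3) and "t" (3): a world point X has camera coordinates R X + t. Camera axes: x right, y down, z forward; pixel columns grow to the right and rows downward; lengths in m; the calibration is good to about 2 mm. A picture is of the moment at which its call begins: read the wrist's pose just before it. calibration takes no time and is no camera call; for the wrist camera it gives the pose at the moment of the call.
- job.hand_in(): hands the job in, once; it reports no verdict.
The state is a dict: "clock": time; "joints": joint angles; "qvel": joint speeds; "tau": joint torques, N m; "tcp_pos": TCP position; "orientation": TCP orientation; "contact_force": force on the tool from outside, world axes, zero at the start; "moment": the same for the moment, N m; "grip_width": finger opening in m.
Only numpy, scipy, OpenCV 4.12 (cv2) and the standard library are available. Lean on these libraries where they do the work, as an engineer would, in place of code of your own. Each camera call takes 0.05 s, during which the arm holds its last target.

### The job

Pick up the scoop by its upright grip, tip its four steel balls into the wide funnel of the carrier, keeping it tipped over the funnel until all four have dropped into the tube, and stand the scoop back upright on the bench. Then lift the carrier by its middle handle until it is at least 5 cm clear of its plate and finish while holding it there, level and still, without putting it down or letting go. Keep the carrier upright throughout and leave the other things on the bench where they are.

Things in the scene. Friction and masses are not known exactly. Their poses are not given: they have to be found in the camera images.
- carrier: the carrier, one rigid part, about 0.5 kg: a white base 190 x 76 x 8 mm with a mixing tube under a wide steel funnel at its +x end, a capped clear cartridge (45 mm diameter, top 96 mm above the underside) at its -x end, and a black upright handle in the middle. Origin: centre of the underside; x along the base toward the funnel, z up. Balanced about its handle to within 15 mm. It stands loose on the plate between two ribs
- carrier_grip (a point): centre of the carrier's handle block, 136 mm above the carrier's underside; axes as the carrier. The block is 22 mm (along the carrier's x) by 34 mm (y) by 46 mm tall; below it is only a 12 x 24 mm stem
- funnel_mouth (a point): centre of the funnel's round mouth, at its rim, 58 mm along +x from the handle and 96 mm above the carrier's underside; mouth 100 mm outside, 92 mm inside diameter, sloping 45 degrees to a 34 mm bore (4 mm wall). Axes as the carrier
- tube_inside (a point): point on the axis of the tube under the funnel, 18 mm above the tube's inner floor (which lies 10 mm above the carrier's underside); balls that have dropped through come to rest within 25 mm of it
- plate: aluminium fixture plate under the carrier, fixed to the bench, 230 x 100 mm, top 20 mm above the bench; two ribs along its long sides stand 6 mm higher, 92 mm apart inside. Origin: centre of the underside, x along its length
- scoop: the scoop, a loose aluminium trough with a black upright grip at its closed rear, about 0.14 kg. Origin: on the underside (trough and base 48 mm wide, 118 mm long overall, from 58 mm behind to 60 mm ahead of the origin); x points from the grip to the open lip, z up. The trough's floor rises 0.24 rad (14 degrees) toward the lip, so tipping the lip down by some 30 to 45 degrees empties it; side walls to 40 mm above the underside
- scoop_grip (a point): grip point on the scoop's upright grip, 44 mm behind the scoop's origin and 62 mm above its underside; axes as the scoop. The grip is 28 mm (along the scoop's x) by 20 mm (y) and its top is 86 mm above the underside
- scoop_lip (a point): middle of the scoop's open pouring lip at its floor, 103 mm ahead of scoop_grip and 33 mm below it; the mouth is 42 mm wide
- ball0_center (a point): centre of steel ball 0 of 4, 14 mm diameter, 11 g; starts lying in the scoop
- ball1_center (a point): centre of steel ball 1 of 4, 14 mm diameter, 11 g; starts lying in the scoop
- ball2_center (a point): centre of steel ball 2 of 4, 14 mm diameter, 11 g; starts lying in the scoop
- ball3_center (a point): centre of steel ball 3 of 4, 14 mm diameter, 11 g; starts lying in the scoop
- squeeze_bottle: bystander: white squeeze bottle with black cap, 44 mm diameter, 120 mm tall; origin at its underside; leave it alone
- tape_roll: bystander: flat roll of paper tape, 84 mm diameter, 22 mm high; origin at its underside; leave it alone
- screwdriver: bystander: screwdriver lying on the bench; leave it alone
- grease_jar: bystander: grey jar, 54 mm diameter, 60 mm tall; origin at its underside; leave it alone
- nozzle_tray: bystander: grey divided tray 120 x 100 x 35 mm; origin at its underside; leave it alone
- wrench: bystander: wrench lying on the bench; leave it alone
- solvent_can: bystander: bare metal can, 66 mm diameter, 110 mm tall; origin at its underside; leave it alone
Mind the look-alikes: they are no part of the job. Leave any yellow look-alike of the scoop alone.

How it is judged:
By the outcome, as a careful person would: the job done as asked, in the order asked, and still so for the second after the job is handed in, while the arm keeps its last pose, push and grip.
It also fails if it takes over 61 s, if anything falls off the work surface, if the arm or the gripper's body presses on something with over 40 N, if the wrist force passes 120 N, or if a joint passes its speed limit or range.

## Working session

There is one attempt and no reset: what is moved stays moved. The work goes in short steps, Python scripts to look and compute and a tool call to move; the robot and the scene stay as the last step left them, time stands still between calls to the robot, and variables do not carry over. Pictures are saved under pics/ and viewed, and the job is handed in when it is done.

Besides the shell and the picture viewer there is one more tool, called after "Request:" as name(argument=value, ...) on one line, values as JSON. drive_tool: Moves the arm, as the interface text tells. Its arguments: {"type":"object","properties":{"commands":{"type":"array"},"force":{"type":"number"}},"required":["commands"]}

```bash
mkdir -p pics
python3 - <<'E'
from bench import monitor, viewer, job
import cv2
o=monitor.get_obs()
print(o)
for n in ["side","top","wrist"]:
    c=viewer.calibration(n); print(n,c)
    cv2.imwrite(f"pics/a_{n}.png",viewer.grab_frame(n)[:,:,::-1])
E
```

```text
{'clock': 0.0, 'joints': array([-1.30707666,  0.47780227,  0.02230826,  1.55648927, -0.01151583,
        1.10929426, -0.08309029]), 'qvel': array([ 2.31301926e-03, -1.23312264e-03,  2.82418392e-04,  1.41846221e-04,
        8.68819636e-05, -2.15517563e-03,  2.56892097e-03]), 'tau': array([-1.25694944e-03, -5.96450222e+01,  1.60766758e+00, -2.81201828e+01,
        1.25127530e-02,  9.35631950e-03,  5.37850852e-06]), 'tcp_pos': array([0.24500568, 0.62830752, 0.23030768]), 'orientation': array([-5.80570654e-01, -3.08724070e+00,  2.90713488e-03]), 'contact_force': array([-0.35819849, -0.49528219, -0.0466272 ]), 'moment': array([ 0.02873845, -0.01407028,  0.02918497]), 'grip_width': 0.08520164832869988}
side {'K': array([[519.49273398,   0.        , 314.12092   ],
       [  0.        , 519.49273398, 241.99086531],
       [  0.        ,   0.        ,   1.        ]]), 'R': array([[-0.97900041, -0.20324621, -0.01578542],
       [-0.12042635,  0.63907221, -0.75966058],
       [ 0.16448616, -0.74180704, -0.65012816]]), 't': array([0.56333753, 0.14400064, 1.49674102])}
top {'K': array([[525.04209935,   0.        , 320.6084904 ],
       [  0.        , 525.04209935, 233.37371703],
       [  0.        ,   0.        ,   1.        ]]), 'R': array([[ 0.02706509, -0.99962951,  0.00288525],
       [-0.98943101, -0.02720007, -0.14243045],
       [ 0.14245616,  0.00100014, -0.98980061]]), 't': array([0.01904615, 0.57596142, 1.19849414])}
wrist {'K': array([[330.34708152,   0.        , 321.83832111],
       [  0.        , 330.34708152, 244.46062195],
       [  0.        ,   0.        ,   1.        ]]), 'R': array([[ 0.36337039,  0.93164312, -0.00175094],
       [ 0.88565959, -0.34485097,  0.31094196],
       [ 0.28908312, -0.11453783, -0.95042729]]), 't': array([-0.6733858 , -0.04081682,  0.38030664])}
```

View pics/a_side.png

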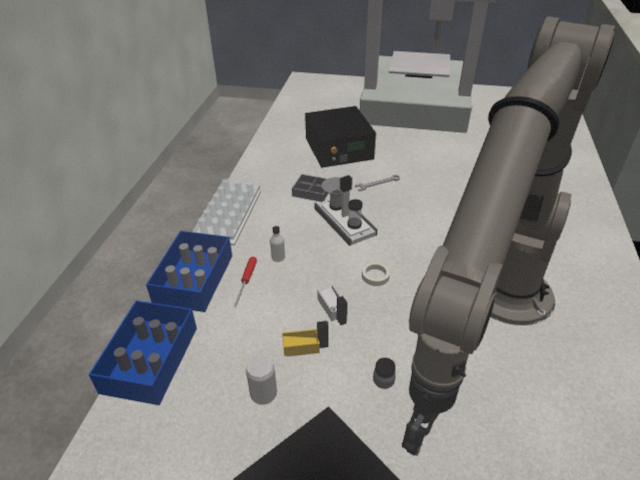

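View pics/a_top.png

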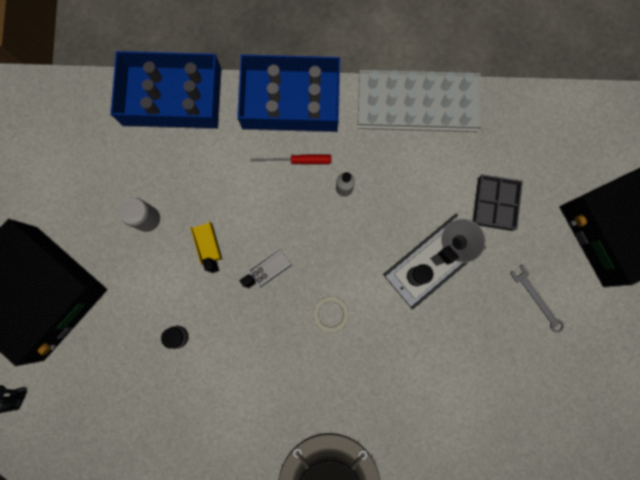

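View pics/a_wrist.png

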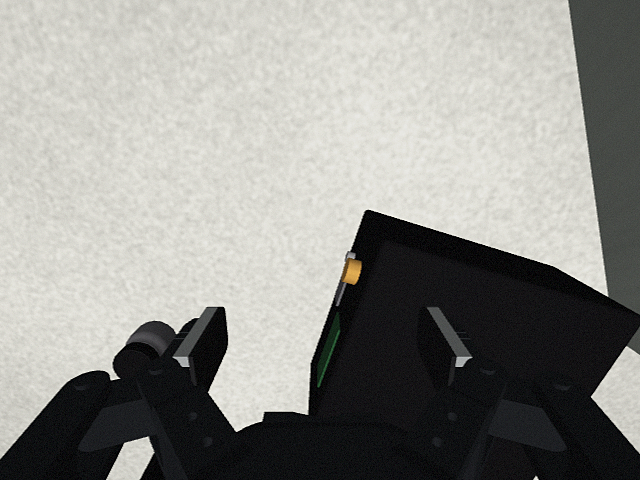

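The scoop candidates in the top view are the yellow trough at (206,245) and the aluminium one at (268,268), which seems to have balls in it. The aluminium one fits the description. The carrier is at (435,260), with its funnel at (463,240). I'll enlarge both areas to confirm.

Run:
```python
import cv2,numpy as np
t=cv2.imread("pics/a_top.png"); s=cv2.imread("pics/a_side.png")
def crop(im,x,y,w,h,f): 
    return cv2.resize(im[y:y+h,x:x+w],None,fx=f,fy=f,interpolation=cv2.INTER_CUBIC)
cv2.imwrite("pics/c1.png",crop(t,180,210,130,95,6))
cv2.imwrite("pics/c2.png",crop(t,375,200,130,115,5))
cv2.imwrite("pics/c3.png",crop(s,270,280,100,80,7))
cv2.imwrite("pics/c4.png",crop(s,290,165,100,80,7))
```

```text
(no output)
```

View pics/c1.png

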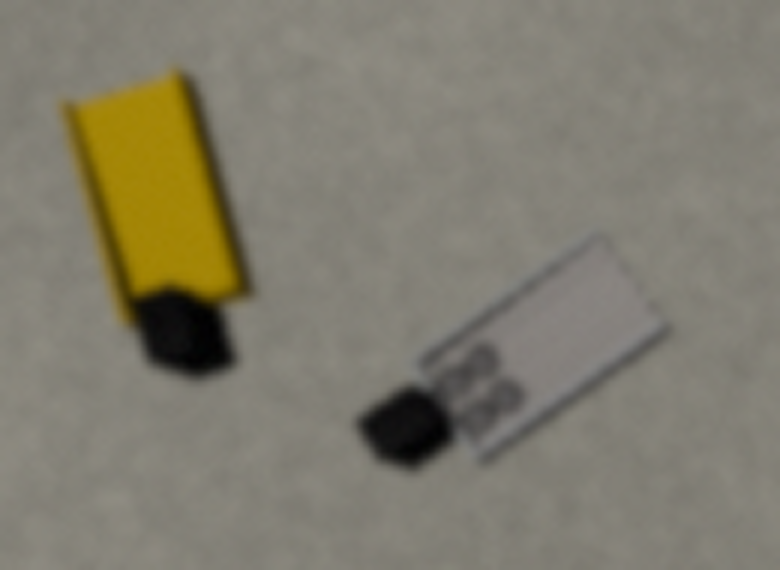

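View pics/c2.png

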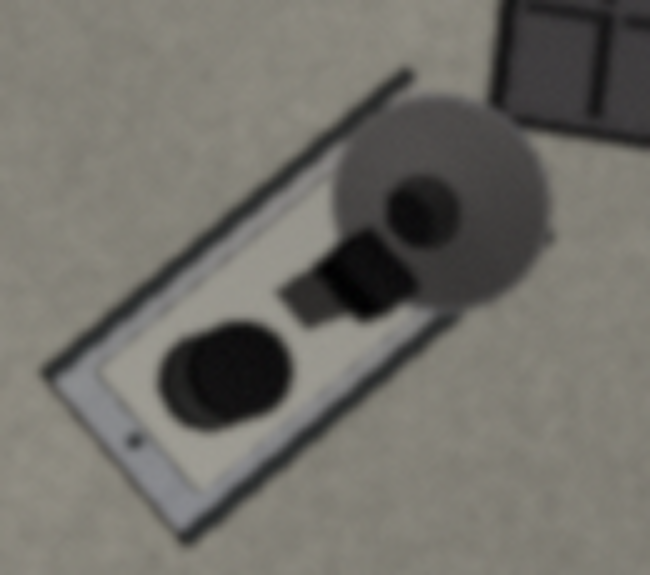

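View pics/c3.png

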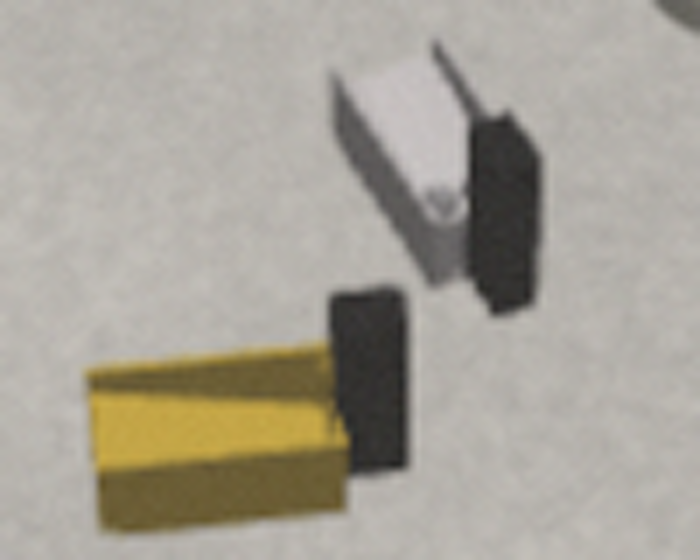

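View pics/c4.png

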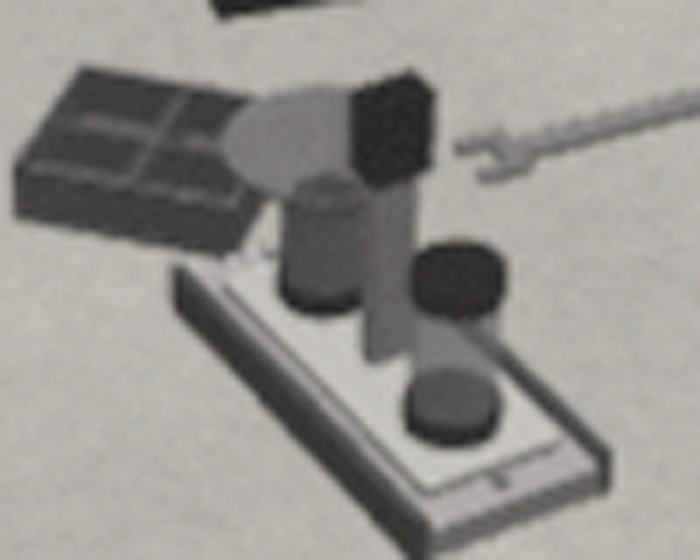

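Confirmed: the aluminium trough, with four balls by its grip, is the scoop, and the yellow one is the look-alike. Next I'll fit both poses from the outline points.

```bash
cat > h.py <<'E'
import numpy as np,cv2
from scipy.optimize import least_squares
from scipy.spatial.transform import Rotation as Ro
from bench import monitor, viewer, job
def proj(c,X):
    p=(np.asarray(X)@c['R'].T+c['t'])@c['K'].T
    return p[:,:2]/p[:,2:]
def place(p,P,z=0):
    P=np.asarray(P,float); a=p[2]
    R=np.array([[np.cos(a),-np.sin(a),0],[np.sin(a),np.cos(a),0],[0,0,1]])
    return P@R.T+[p[0],p[1],z]
def un(pts,off,f): return (np.asarray(pts,float)+.5)/f-.5+np.asarray(off)
def box(cx,cy,cz,lx,ly,lz):
    return np.array([[cx+sx*lx/2,cy+sy*ly/2,cz+sz*lz/2] for sx in(-1,1) for sy in(-1,1) for sz in(-1,1)])
def draw(im,c,B,col=(0,0,255)):
    q=proj(c,B)
    for i in range(8):
        for j in (1,2,4):
            if not i&j: cv2.line(im,*[tuple(int(v) for v in np.round(q[k]*16)) for k in (i,i|j)],col,1,cv2.LINE_AA,4)
E
cat > fit.py <<'E'
from h import *
T=viewer.calibration("top");S=viewer.calibration("side")
mm=1e-3
# scoop
Pt=np.array([[60,24,40],[60,-24,40],[-30,-24,40],[-30,24,40]])*mm
ut=un([(600,235),(668,325),(485,462),(422,362)],(180,210),6)
Ps=np.array([[60,24,40],[60,-24,40],[-30,24,0]])*mm
us=un([(335,72),(435,42),(437,285)],(270,280),7)
f=lambda p,o=0:np.r_[(proj(T,place(p,Pt))-ut).ravel(),(proj(S,place(p,Ps))-us).ravel()]
r=least_squares(f,[.45,.1,-.9]);ps=r.x;print("scoop",ps,np.round(r.fun.reshape(-1,2),1))
Pc=np.array([[58,0,116],[-58,0,116],[-115,50,26],[-115,-50,26],[115,50,26]])*mm
uc=un([(442,202),(240,377),(45,370),(187,543),(408,72)],(375,200),5)
Psd=np.array([[-115,50,26],[-115,-50,26],[115,50,26]])*mm
uq=un([(425,530),(608,452),(177,268)],(290,165),7)
g=lambda p:np.r_[(proj(T,place(p,Pc))-uc).ravel(),(proj(S,place(p,Psd))-uq).ravel()]
r=least_squares(g,[.45,-.2,-.9]);pc=r.x;print("carrier",pc,np.round(r.fun.reshape(-1,2),1))
np.savez("poses.npz",ps=ps,pc=pc)
tp=cv2.imread("pics/a_top.png");sd=cv2.imread("pics/a_side.png")
k=5
for im,c,n in((tp,T,"t"),(sd,S,"s")):
    big=cv2.resize(im,None,fx=k,fy=k,interpolation=cv2.INTER_CUBIC)
    cc=dict(c);cc['K']=np.diag([k,k,1])@c['K']; cc['K'][:2,2]+=k/2-.5
    for p,B in((ps,box(.015,0,.02,.09,.048,.04)),(ps,box(-.044,0,.043,.028,.02,.086)),(pc,box(0,0,.156,.022,.034,.046)),(pc,box(0,0,.01,.23,.1,.02)),(pc,box(0,0,.024,.19,.076,.008))):
        draw(big,cc,place(p,B))
    for z,x,rr in((.116,.058,.05),(.116,-.058,.0225)):
        a=np.linspace(0,6.28,60);q=proj(cc,place(pc,np.c_[x+rr*np.cos(a),rr*np.sin(a),0*a+z]))
        cv2.polylines(big,[np.round(q).astype(int)],True,(0,255,0))
    for nm,p in (("s",ps),("c",pc)):
        u=proj(cc,[[p[0],p[1],.05]])[0].astype(int)
        cv2.imwrite(f"pics/o_{n}{nm}.png",big[max(0,u[1]-300):u[1]+300,max(0,u[0]-370):u[0]+370])
E
python3 fit.py; python3 -c "
import cv2,numpy as np
I=[cv2.resize(cv2.imread(f'pics/o_{n}.png'),(400,300)) for n in('ts','tc','ss','sc')]
cv2.imwrite('pics/o_all.png',np.vstack([np.hstack(I[:2]),np.hstack(I[2:])]))"
```

```text
scoop [ 0.48290381  0.16329074 -0.90457441] [[-0.3 -1.1]
 [ 0.4  0.2]
 [-0.3  0.4]
 [-1.7  0.5]
 [-0.3 -0.8]
 [ 0.5 -2.1]
 [ 0.1 -0.1]]
carrier [ 0.51975758 -0.23628571 -0.85484777] [[-0.4  0.2]
 [ 0.5 -1.5]
 [-0.   1.4]
 [-0.8 -0.2]
 [ 0.1  0.2]
 [ 0.1 -0.9]
 [ 0.1  0.1]
 [-0.1 -0.6]]
```

View pics/o_all.png

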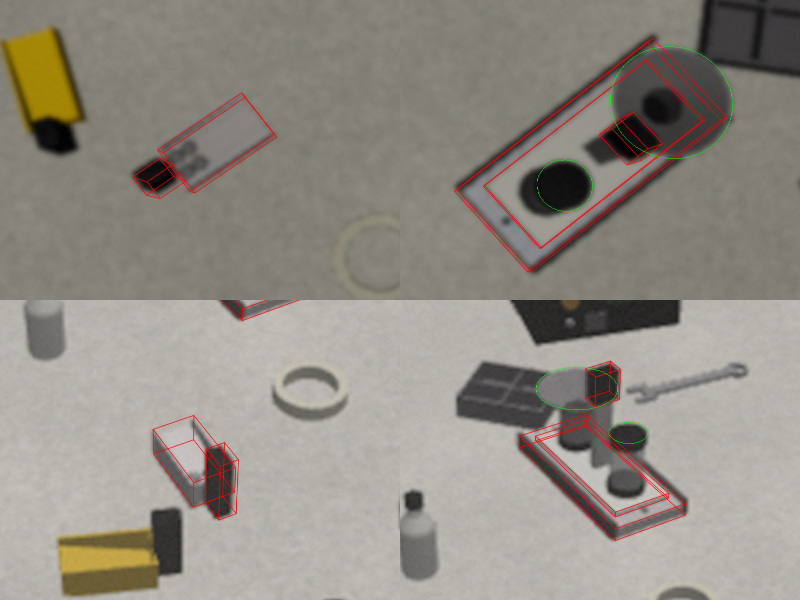

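```bash
cat >> h.py <<'E'
def Rt(yaw,pitch=0):
    "tool orientation holding scoop at yaw, lip tipped down by pitch(rad): y_t=y_s, x_t=-x_s"
    Rs=Ro.from_euler('z',yaw)*Ro.from_euler('y',pitch)
    return Rs*Ro.from_matrix(np.diag([-1.,1,-1]))
def rows(p,R,n,p0=None,R0=None,pr=True):
    o=monitor.get_obs()
    if p0 is None: p0=o['tcp_pos'];R0=Ro.from_rotvec(o['orientation'])
    p=np.asarray(p,float); rv=(R0.inv()*R).as_rotvec()
    out=[]
    for k in range(n):
        Rk=R0*Ro.from_rotvec(rv*k/n)
        out.append((np.round(Rk.inv().apply((p-p0)/n),4).tolist(),np.round(np.degrees(rv/n),2).tolist()))
    if pr:
        for x in out: print(x)
    return out
E
python3 - <<'E'
from h import *
d=np.load('poses.npz');ps=d['ps']
g=place(ps,[[-.044,0,0]])[0];print(g)
rows([g[0],g[1],.2],Rt(ps[2]),9)
E
```

```text
[0.45571092 0.19788188 0.        ]
([-0.0392, -0.0361, 0.0034], [-0.01, 0.0, 3.39])
([-0.0412, -0.0337, 0.0034], [-0.01, 0.0, 3.39])
([-0.0432, -0.0312, 0.0034], [-0.01, 0.0, 3.39])
([-0.0449, -0.0286, 0.0034], [-0.01, 0.0, 3.39])
([-0.0466, -0.0259, 0.0034], [-0.01, 0.0, 3.39])
([-0.048, -0.0231, 0.0034], [-0.01, 0.0, 3.39])
([-0.0493, -0.0202, 0.0034], [-0.01, 0.0, 3.39])
([-0.0504, -0.0172, 0.0034], [-0.01, 0.0, 3.39])
([-0.0513, -0.0142, 0.0034], [-0.01, 0.0, 3.39])
```

Request:
drive_tool(commands=[{"linear":[-0.04,-0.036,0.003],"dr":[0,0,3.4],"jaw":0.3},{"linear":[-0.041,-0.034,0.003],"dr":[0,0,3.4],"jaw":0.3},{"linear":[-0.043,-0.031,0.003],"dr":[0,0,3.4],"jaw":0.3},{"linear":[-0.045,-0.029,0.003],"dr":[0,0,3.4],"jaw":0.3},{"linear":[-0.047,-0.026,0.003],"dr":[0,0,3.4],"jaw":0.3},{"linear":[-0.048,-0.023,0.003],"dr":[0,0,3.4],"jaw":0.3},{"linear":[-0.049,-0.02,0.003],"dr":[0,0,3.4],"jaw":0.3},{"linear":[-0.05,-0.017,0.003],"dr":[0,0,3.4],"jaw":0.3}])

```text
clock: 1.15
tcp_pos: [0.4326, 0.2367, 0.204]
orientation: [-1.299, -2.858, 0.002]
contact_force: [0.3, 0.0, -0.8]
grip_width: 0.0597
```

Run:
```python
from h import *
d=np.load('poses.npz');ps=d['ps']
g=place(ps,[[-.044,0,0]])[0]
print(monitor.get_obs()['joints'])
c=viewer.calibration('wrist');im=viewer.grab_frame('wrist')[:,:,::-1].copy()
cv2.imwrite('pics/w1.png',im)
np.savez('w1c.npz',**c)
for B in (box(.015,0,.02,.09,.048,.04),box(-.044,0,.043,.028,.02,.086)): draw(im,c,place(ps,B))
cv2.imwrite('pics/w1o.png',im)
rows([g[0],g[1],.2],Rt(ps[2]),1)
```

```text
[-0.85275891  0.20993926  0.26015805  2.02339458 -0.06862458  0.91830569
  0.16125487]
([-0.0366, -0.0046, 0.0037], [-0.23, 0.14, 2.28])
```

View pics/w1o.png

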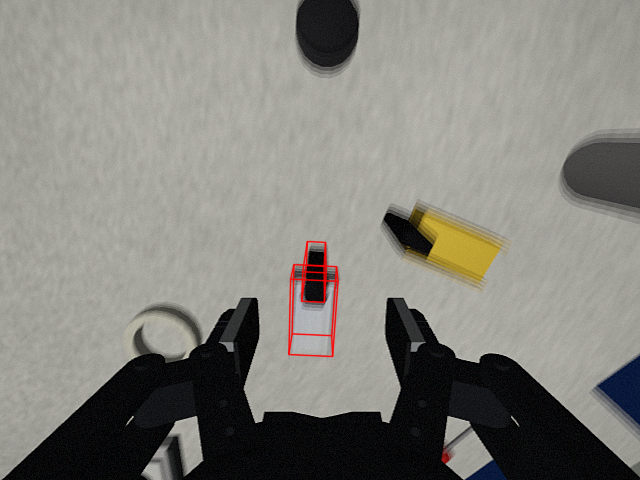

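The overlay sits about 8 px off along the scoop's axis, and the picture is motion-blurred. I'll move closer, stop, and look again.

Request:
drive_tool(commands=[{"linear":[-0.02,-0.004,0.01],"dr":[0,0,1],"jaw":0.3},{"linear":[0,0,0],"dr":[0,0,0],"jaw":0.3},{"linear":[0,0,0],"dr":[0,0,0],"jaw":0.3}])

```text
clock: 1.58
tcp_pos: [0.4458, 0.2091, 0.1935]
orientation: [1.347, 2.838, -0.007]
contact_force: [0.7, -0.2, 0.2]
grip_width: 0.0597
```

Run:
```python
from h import *
d=np.load('poses.npz');ps=d['ps']
g=place(ps,[[-.044,0,0]])[0]
o=monitor.get_obs();print(o['tcp_pos'],o['qvel'].round(3))
c=viewer.calibration('wrist');im=viewer.grab_frame('wrist')[:,:,::-1].copy()
cv2.imwrite('pics/w2.png',im)
np.savez('w2c.npz',**c)
cv2.imwrite('pics/w2r.png',cv2.resize(im[180:380,240:400],None,fx=3,fy=3,interpolation=cv2.INTER_CUBIC))
for B in (box(.015,0,.02,.09,.048,.04),box(-.044,0,.043,.028,.02,.086)): draw(im,c,place(ps,B))
cv2.imwrite('pics/w2o.png',np.hstack([cv2.imread('pics/w2r.png')[:,:400],cv2.resize(im[180:380,240:400],None,fx=3,fy=3)[:,:400]]))
rows([g[0],g[1],.2],Rt(ps[2]),1)
```

```text
[0.44584578 0.20906885 0.19349691] [0.007 0.004 0.01  0.008 0.007 0.002 0.001]
([-0.0149, 0.0007, -0.0065], [-0.25, 0.14, 1.05])
```

View pics/w2o.png

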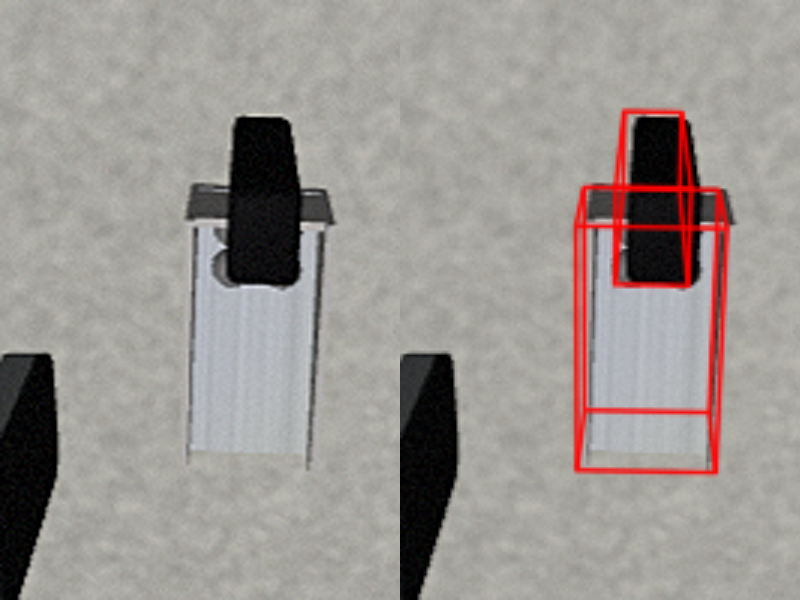

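Run:
```python
from h import *
d=np.load('poses.npz');ps=d['ps'];pc=d['pc']
c=dict(np.load('w2c.npz'))
L=proj(c,place(ps,[[0,.02,.04],[0,-.02,.04]]));print(L)
s=1 if L[0,0]<L[1,0] else -1  # +y on left?
l=.01*s;w=.024*s
P=[[-.058,l,0],[-.058,-l,0],[-.030,l,.086],[-.030,-l,.086],[.060,w,.04],[.060,-w,.04]]
u=un([(235,119),(290,119),(230,283),(299,283),(187,463),(308,468)],(240,180),3)
r=least_squares(lambda p:(proj(c,place(p,P))-u).ravel(),ps)
print(r.x,ps,np.round(r.fun.reshape(-1,2),1))
ps=r.x;np.savez('poses.npz',ps=ps,pc=pc)
im=cv2.imread('pics/w2.png')
for B in (box(.015,0,.02,.09,.048,.04),box(-.044,0,.043,.028,.02,.086)): draw(im,c,place(ps,B))
cv2.imwrite('pics/w2p.png',cv2.resize(im[180:380,240:400],None,fx=3,fy=3))
g=place(ps,[[-.044,0,0]])[0];print(g)
rows([g[0],g[1],.10],Rt(ps[2]),3)
```

```text
[[343.07875708 284.32839604]
 [302.34071595 283.58084385]]
[ 0.48485352  0.16474182 -0.93242198] [ 0.48290381  0.16329074 -0.90457441] [[ 0.1 -2.8]
 [ 1.  -1.9]
 [-1.2  0.1]
 [ 0.1  1.2]
 [-2.8  1.7]
 [ 3.1  2. ]]
[0.45863432 0.2000767  0.        ]
([-0.0049, 0.0016, 0.0312], [-0.08, 0.05, 0.88])
([-0.0049, 0.0016, 0.0312], [-0.08, 0.05, 0.88])
([-0.0049, 0.0016, 0.0312], [-0.08, 0.05, 0.88])
```

View pics/w2p.png

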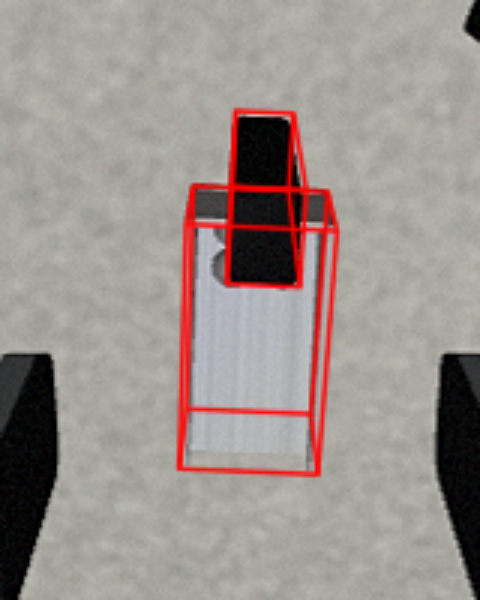

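Request:
drive_tool(commands=[{"linear":[-0.005,0.002,0.025],"dr":[0,0,0.9],"jaw":0.3},{"linear":[-0.005,0.002,0.025],"dr":[0,0,0.9],"jaw":0.3},{"linear":[-0.004,0.001,0.025],"dr":[0,0,0.8],"jaw":0.3},{"linear":[0,0,0.02],"dr":[0,0,0],"jaw":0.3},{"linear":[0,0,0],"dr":[0,0,0],"jaw":0.3}])

```text
clock: 2.25
tcp_pos: [0.4577, 0.2081, 0.0974]
orientation: [1.397, 2.814, -0.0]
contact_force: [0.7, -0.2, 0.5]
grip_width: 0.0598
```

Run:
```python
from h import *
d=np.load('poses.npz');ps=d['ps']
g=place(ps,[[-.044,0,0]])[0]
rows([g[0],g[1],.045],Rt(ps[2]),2)
```

```text
([-0.0035, -0.0021, 0.0262], [0.0, 0.01, 0.31])
([-0.0035, -0.002, 0.0262], [0.0, 0.01, 0.31])
```

Request:
drive_tool(commands=[{"linear":[-0.0045,-0.003,0.026],"dr":[0,0,0.4],"jaw":0.3},{"linear":[-0.0035,-0.002,0.026],"dr":[0,0,0.4],"jaw":0.3},{"linear":[0,0,0.004],"dr":[0,0,0],"jaw":0.3},{"linear":[0,0,0],"dr":[0,0,0],"jaw":0.3}])

```text
clock: 2.75
tcp_pos: [0.4607, 0.2037, 0.0443]
orientation: [1.408, 2.806, 0.011]
contact_force: [-0.3, 0.3, -0.1]
grip_width: 0.0599
```

Run:
```python
from h import *
d=np.load('poses.npz');ps=d['ps']
g=place(ps,[[-.044,0,0]])[0]
rows([g[0],g[1],.043],Rt(ps[2]),1)
print(monitor.get_obs()['tcp_pos'])
im=viewer.grab_frame('wrist')[:,:,::-1]
cv2.imwrite('pics/w3.png',im)
```

```text
([-0.0017, -0.0039, 0.0013], [0.42, -0.05, 0.12])
[0.46071654 0.2037226  0.04430472]
```

View pics/w3.png

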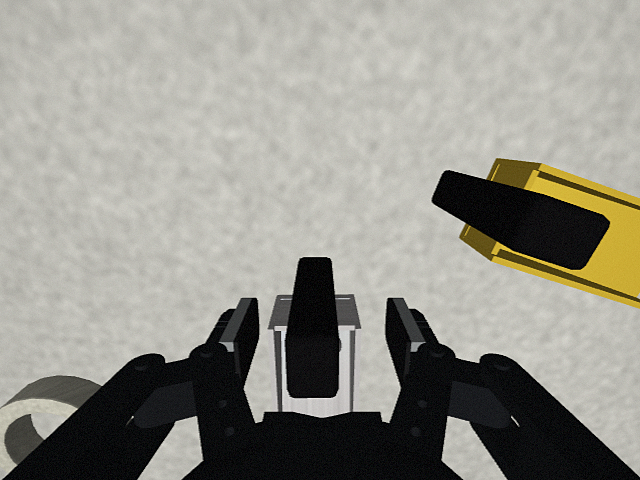

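The grip is at (312,330), between the pads, about 4 mm left of centre. I'll correct that and close.

Request:
drive_tool(commands=[{"linear":[-0.002,-0.004,0.001],"dr":[0.4,0,0],"jaw":0.3},{"linear":[0,0,0],"dr":[0,0,0],"jaw":0.6},{"linear":[0,0,0],"dr":[0,0,0],"jaw":1},{"linear":[0,0,0],"dr":[0,0,0],"jaw":1},{"linear":[0,0,0],"dr":[0,0,0],"jaw":1}], force=70)

```text
clock: 3.42
tcp_pos: [0.4598, 0.2006, 0.0457]
orientation: [1.408, 2.807, 0.006]
contact_force: [0.2, 1.4, -1.9]
grip_width: 0.0195
```

Request:
drive_tool(commands=[{"linear":[0,0,-0.01],"dr":[0,0,0],"jaw":1},{"linear":[0,0,-0.025],"dr":[0,0,0],"jaw":1},{"linear":[0,0,-0.035],"dr":[0,0,0],"jaw":1},{"linear":[0,0,-0.04],"dr":[0,0,0],"jaw":1},{"linear":[0,0,-0.04],"dr":[0,0,0],"jaw":1},{"linear":[0,0,-0.04],"dr":[0,0,0],"jaw":1},{"linear":[0,0,-0.035],"dr":[0,0,0],"jaw":1},{"linear":[0,0,-0.02],"dr":[0,0,0],"jaw":1}])

```text
clock: 4.42
tcp_pos: [0.4563, 0.1977, 0.2991]
orientation: [-1.41, -2.805, 0.003]
contact_force: [-1.0, 0.6, -2.6]
grip_width: 0.019
```

```bash
cat >> h.py <<'E'
LIP=np.array([.103,0,-.0167])
def tcp_for_lip(L,yaw,pitch):
    Rs=Ro.from_euler('z',yaw)*Ro.from_euler('y',pitch)
    return np.asarray(L)-Rs.apply(LIP)
def lipnow():
    o=monitor.get_obs();R=Ro.from_rotvec(o['orientation'])*Ro.from_matrix(np.diag([-1.,1,-1]))
    x=R.as_matrix()[:,0]; y=R.as_matrix()[:,1]
    return o['tcp_pos']+R.apply(LIP),np.arctan2(x[1],x[0]),np.degrees(np.arcsin(-x[2])),np.degrees(np.arcsin(y[2]))
E
python3 - <<'E'
from h import *
d=np.load('poses.npz');pc=d['pc']
F=place(pc,[[.058,0,.116]])[0];print('F',F,lipnow())
yaw=-2.43
L=F-.02*np.array([np.cos(yaw),np.sin(yaw),0])
p=tcp_for_lip(L,yaw,0);p[2]=.27;print(p)
rows(p,Rt(yaw),14)
cv2.imwrite('pics/s4.png',viewer.grab_frame('side')[:,:,::-1])
E
```

```text
F [ 0.55782492 -0.28004503  0.116     ] (array([0.51766193, 0.11501024, 0.28224745]), np.float64(-0.931508139442633), np.float64(0.0968888260534492), np.float64(-0.1554871335881738))
[ 0.65097562 -0.19972102  0.27      ]
([-0.0311, -0.0058, 0.002], [-0.01, 0.0, 6.13])
([-0.0315, -0.0024, 0.002], [-0.01, 0.0, 6.13])
([-0.0316, 0.001, 0.002], [-0.01, 0.0, 6.13])
([-0.0313, 0.0043, 0.002], [-0.01, 0.0, 6.13])
([-0.0307, 0.0077, 0.002], [-0.01, 0.0, 6.13])
([-0.0297, 0.0109, 0.002], [-0.01, 0.0, 6.13])
([-0.0283, 0.014, 0.002], [-0.01, 0.0, 6.13])
([-0.0267, 0.0169, 0.002], [-0.01, 0.0, 6.13])
([-0.0247, 0.0197, 0.002], [-0.01, 0.0, 6.13])
([-0.0225, 0.0222, 0.0021], [-0.01, 0.0, 6.13])
([-0.02, 0.0245, 0.0021], [-0.01, 0.0, 6.13])
([-0.0172, 0.0265, 0.0021], [-0.01, 0.0, 6.13])
([-0.0143, 0.0282, 0.0021], [-0.01, 0.0, 6.13])
([-0.0112, 0.0295, 0.0021], [-0.01, 0.0, 6.13])
```

View pics/s4.png

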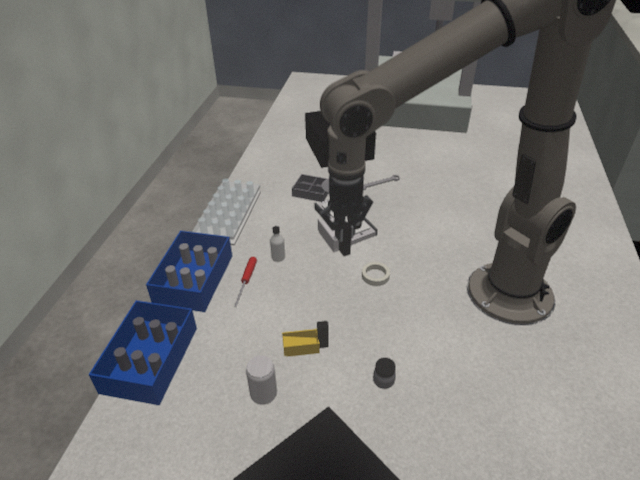

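The scoop is lifted and level. Next is the transit toward the funnel.

Request:
drive_tool(commands=[{"linear":[-0.015,-0.004,0],"dr":[0,0,3],"jaw":1},{"linear":[-0.025,-0.004,0],"dr":[0,0,5],"jaw":1},{"linear":[-0.031,-0.002,0],"dr":[0,0,6.1],"jaw":1},{"linear":[-0.032,0.001,0.002],"dr":[0,0,6.1],"jaw":1},{"linear":[-0.031,0.004,0.002],"dr":[0,0,6.1],"jaw":1},{"linear":[-0.031,0.008,0.002],"dr":[0,0,6.1],"jaw":1},{"linear":[-0.03,0.011,0.002],"dr":[0,0,6.1],"jaw":1},{"linear":[-0.028,0.014,0.002],"dr":[0,0,6.1],"jaw":1}])

```text
clock: 5.48
tcp_pos: [0.5461, -0.0349, 0.2832]
orientation: [-2.428, -1.989, 0.021]
contact_force: [0.1, 0.4, -2.1]
grip_width: 0.0193
```

Request:
drive_tool(commands=[{"linear":[-0.027,0.017,0.002],"dr":[0,0,6.1],"jaw":1},{"linear":[-0.025,0.02,0.002],"dr":[0,0,6.1],"jaw":1},{"linear":[-0.023,0.022,0.002],"dr":[0,0,6.1],"jaw":1},{"linear":[-0.02,0.024,0.002],"dr":[0,0,6.1],"jaw":1},{"linear":[-0.014,0.02,0.002],"dr":[0,0,5],"jaw":1},{"linear":[-0.01,0.014,0.002],"dr":[0,0,3],"jaw":1}])

```text
clock: 6.22
tcp_pos: [0.5934, -0.2157, 0.2644]
orientation: [2.918, 1.153, -0.046]
contact_force: [1.0, -0.0, -1.4]
grip_width: 0.019
```

Run:
```python
from h import *
d=np.load('poses.npz');pc=d['pc']
F=place(pc,[[.058,0,.116]])[0];print('F',F,lipnow(),monitor.get_obs()['joints'].round(2))
yaw=-2.43
L=F-.02*np.array([np.cos(yaw),np.sin(yaw),0])
p=tcp_for_lip(L,yaw,0);p[2]=.27;print(p)
rows(p,Rt(yaw),4)
```

```text
F [ 0.55782492 -0.28004503  0.116     ] (array([ 0.51782852, -0.28632749,  0.25059855]), np.float64(-2.389216039839856), np.float64(-1.6276104612540858), np.float64(-0.4174863694733717)) [-0.29  0.47  0.75  1.65 -0.31  1.17 -0.29]
[ 0.65097562 -0.19972102  0.27      ]
([0.0132, 0.0069, -0.0018], [-0.1, 0.41, 0.58])
([0.0133, 0.0068, -0.0017], [-0.1, 0.41, 0.58])
([0.0134, 0.0066, -0.0016], [-0.1, 0.41, 0.58])
([0.0134, 0.0065, -0.0015], [-0.1, 0.41, 0.58])
```

```bash
cat >> h.py <<'E'
def plan(L,yaw,pitch_deg,n,back=.02):
    "from measured pose, straight in lip position/yaw/pitch; L: lip target"
    l0,y0,p0,r0=lipnow(); o=monitor.get_obs()
    pp=o['tcp_pos'];Rp=Ro.from_rotvec(o['orientation'])
    for k in range(1,n+1):
        s=k/n
        yk=y0+(yaw-y0)*s;pk=np.radians(p0+(pitch_deg-p0)*s)
        q=tcp_for_lip(l0+(np.asarray(L)-l0)*s,yk,pk);Rq=Rt(yk,pk)
        print(np.round(Rp.inv().apply(q-pp),4).tolist(),np.round(np.degrees((Rp.inv()*Rq).as_rotvec()),1).tolist())
        pp,Rp=q,Rq
def target(back,z,yaw):
    F=place(np.load('poses.npz')['pc'],[[.058,0,.116]])[0]
    L=F-back*np.array([np.cos(yaw),np.sin(yaw),0]);L[2]=z;return L
def rel():
    F=place(np.load('poses.npz')['pc'],[[.058,0,.116]])[0]
    l,y,p,r=lipnow();d=l-F
    print('lip fwd %.4f left %.4f up %.4f yaw %.3f pitch %.1f roll %.1f'%(d[:2]@[np.cos(y),np.sin(y)],d[:2]@[-np.sin(y),np.cos(y)],d[2],y,p,r),monitor.get_obs()['joints'].round(2))
E
python3 - <<'E'
from h import *
rel();plan(target(.02,.17,-2.43),-2.43,10,6)
E
```

```text
lip fwd 0.0335 left -0.0227 up 0.1346 yaw -2.389 pitch -1.6 roll -0.4 [-0.29  0.47  0.75  1.65 -0.31  1.17 -0.29]
[0.0087, 0.0046, 0.0097] [-0.4, 1.9, 0.4]
[0.0082, 0.0046, 0.01] [-0.0, 1.9, 0.4]
[0.0078, 0.0045, 0.0103] [-0.0, 1.9, 0.4]
[0.0074, 0.0044, 0.0106] [-0.0, 1.9, 0.4]
[0.0069, 0.0044, 0.0108] [-0.0, 1.9, 0.4]
[0.0064, 0.0043, 0.0111] [-0.1, 1.9, 0.4]
```

Request:
drive_tool(commands=[{"linear":[0.009,0.005,0.01],"dr":[-0.4,1.9,0.4],"jaw":1},{"linear":[0.009,0.005,0.01],"dr":[0,1.9,0.4],"jaw":1},{"linear":[0.008,0.005,0.01],"dr":[0,1.9,0.4],"jaw":1},{"linear":[0.008,0.005,0.01],"dr":[0,1.9,0.4],"jaw":1},{"linear":[0.007,0.005,0.01],"dr":[0,1.9,0.4],"jaw":1},{"linear":[0.007,0.004,0.01],"dr":[0,1.9,0.4],"jaw":1},{"linear":[0,0,0],"dr":[0,0,0],"jaw":1}])

```text
clock: 7.1
tcp_pos: [0.6506, -0.1988, 0.1983]
orientation: [-2.87, -1.06, -0.254]
contact_force: [-0.2, 0.4, -1.6]
grip_width: 0.0194
```

Run:
```python
from h import *
rel();plan(target(.02,.155,-2.43),-2.43,12,3)
cv2.imwrite('pics/s5.png',cv2.resize(viewer.grab_frame('side')[100:260,240:440,::-1],None,fx=4,fy=4,interpolation=2))
```

```text
lip fwd -0.0250 left -0.0018 up 0.0474 yaw -2.435 pitch 10.3 roll -0.6 [-0.15  0.54  0.62  1.68 -0.57  1.01 -0.17]
[-0.0023, 0.0002, 0.0014] [-0.6, 0.6, -0.1]
[-0.0023, 0.0004, 0.0014] [0.0, 0.6, -0.1]
[-0.0024, 0.0004, 0.0014] [0.0, 0.6, -0.1]
```

View pics/s5.png

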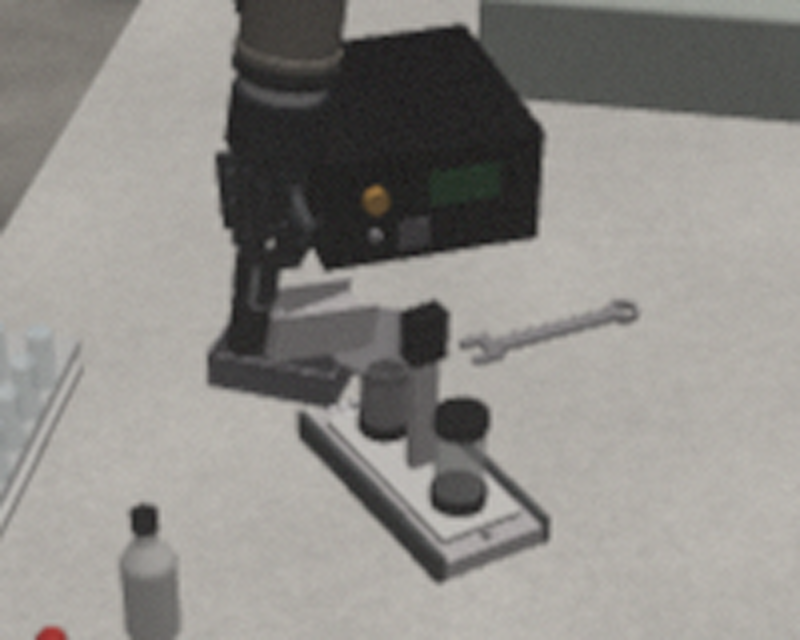

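The lip sits just behind the funnel mouth, as computed. I'll tilt in stages.

Run:
```python
from h import *
plan(target(.018,.15,-2.43),-2.43,24,6)
cv2.imwrite('pics/t5.png',cv2.resize(viewer.grab_frame('top')[170:300,360:530,::-1],None,fx=4,fy=4,interpolation=2))
```

```text
[-0.0023, -0.0, -0.002] [-0.6, 2.3, -0.1]
[-0.0024, 0.0002, -0.0021] [0.0, 2.3, -0.0]
[-0.0025, 0.0002, -0.0021] [0.0, 2.3, -0.0]
[-0.0025, 0.0002, -0.0022] [0.0, 2.3, -0.0]
[-0.0026, 0.0002, -0.0023] [0.0, 2.3, -0.0]
[-0.0027, 0.0002, -0.0024] [0.0, 2.3, -0.0]
```

View pics/t5.png

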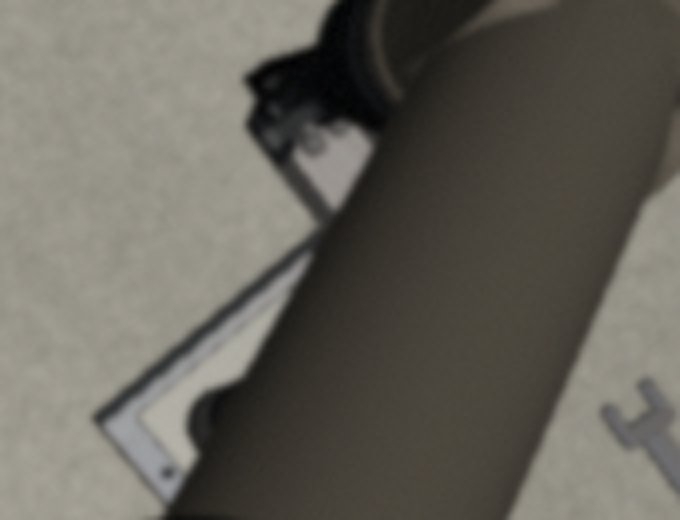

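Request:
drive_tool(commands=[{"linear":[-0.002,0,-0.002],"dr":[-0.6,2.3,0],"jaw":1},{"linear":[-0.0025,0,-0.002],"dr":[0,2.3,0],"jaw":1},{"linear":[-0.0025,0,-0.002],"dr":[0,2.3,0],"jaw":1},{"linear":[-0.0025,0,-0.002],"dr":[0,2.3,0],"jaw":1},{"linear":[-0.0025,0,-0.002],"dr":[0,2.3,0],"jaw":1}])

```text
clock: 7.82
tcp_pos: [0.6394, -0.2089, 0.209]
orientation: [-2.778, -1.028, -0.558]
contact_force: [-0.2, 1.2, -2.5]
grip_width: 0.0192
```

Run:
```python
from h import *
rel();plan(target(.018,.15,-2.43),-2.43,30,4)
cv2.imwrite('pics/s6.png',cv2.resize(viewer.grab_frame('side')[100:260,240:440,::-1],None,fx=4,fy=4,interpolation=2))
cv2.imwrite('pics/w6.png',viewer.grab_frame('wrist')[:,:,::-1])
```

```text
lip fwd -0.0195 left -0.0005 up 0.0381 yaw -2.431 pitch 22.5 roll 0.5 [-0.    0.47  0.53  1.78 -0.76  0.93  0.06]
[-0.0013, 0.0003, -0.0026] [0.5, 1.9, -0.0]
[-0.0014, 0.0001, -0.0026] [0.0, 1.9, -0.0]
[-0.0014, 0.0001, -0.0026] [0.0, 1.9, -0.0]
[-0.0014, 0.0001, -0.0026] [0.0, 1.9, -0.0]
```

View pics/s6.png

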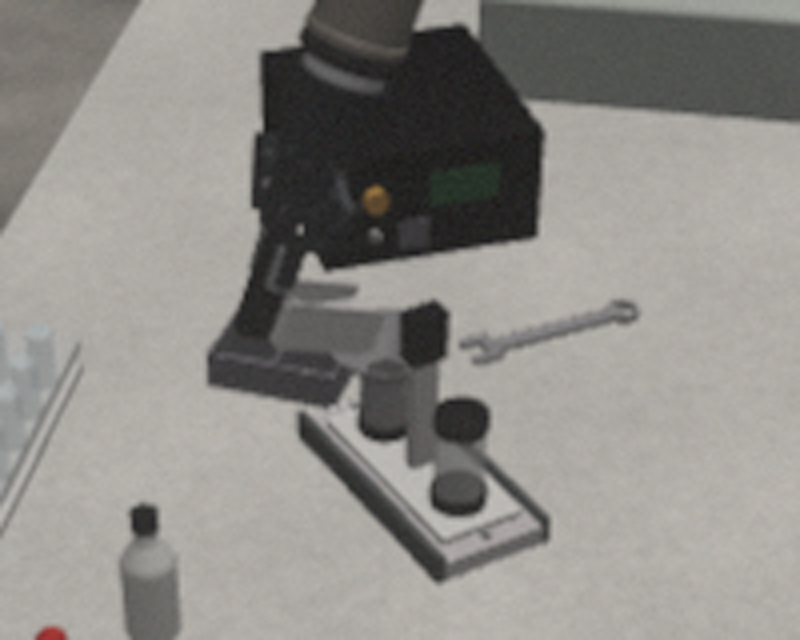

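View pics/w6.png

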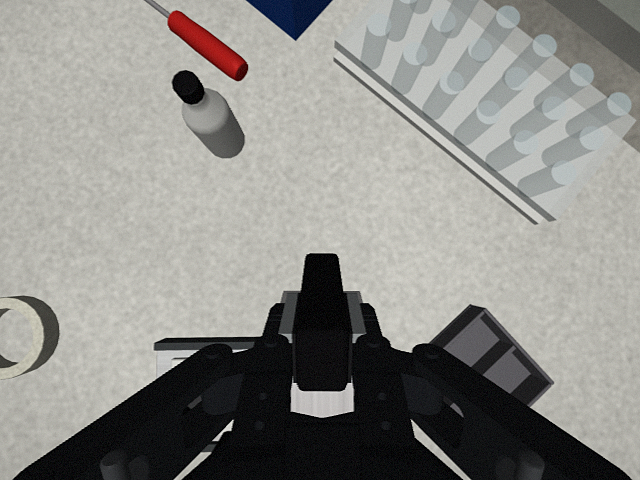

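Run:
```python
from h import *
plan(target(.02,.15,-2.43),-2.43,40,6)
```

```text
[-0.0009, 0.0002, -0.0045] [0.5, 2.9, -0.0]
[-0.0009, -0.0, -0.0044] [0.0, 2.9, -0.0]
[-0.0009, -0.0, -0.0044] [0.0, 2.9, -0.0]
[-0.001, -0.0, -0.0044] [0.0, 2.9, -0.0]
[-0.001, -0.0, -0.0044] [0.0, 2.9, -0.0]
[-0.0011, -0.0, -0.0044] [0.0, 2.9, -0.0]
```

Request:
drive_tool(commands=[{"linear":[-0.001,0,-0.0045],"dr":[0.3,2.9,0],"jaw":1},{"linear":[-0.001,0,-0.0045],"dr":[0,2.9,0],"jaw":1},{"linear":[-0.001,0,-0.0045],"dr":[0,2.9,0],"jaw":1},{"linear":[-0.001,0,-0.0045],"dr":[0,2.9,0],"jaw":1},{"linear":[-0.001,0,-0.0045],"dr":[0,2.9,0],"jaw":1},{"linear":[-0.001,0,-0.0045],"dr":[0,2.9,0],"jaw":1}])

```text
clock: 8.68
tcp_pos: [0.6253, -0.2217, 0.2329]
orientation: [-2.578, -0.96, -0.953]
contact_force: [-0.8, 0.1, -2.7]
grip_width: 0.0193
```

Run:
```python
from h import *
rel();plan(target(.02,.15,-2.43),-2.43,44,3)
cv2.imwrite('pics/s7.png',cv2.resize(viewer.grab_frame('side')[100:260,240:440,::-1],None,fx=4,fy=4,interpolation=2))
```

```text
lip fwd -0.0215 left 0.0007 up 0.0375 yaw -2.423 pitch 40.3 roll 0.6 [ 0.25  0.43  0.4   1.87 -1.09  0.99  0.43]
[-0.0015, 0.0002, -0.0016] [0.7, 1.2, 0.1]
[-0.0015, -0.0001, -0.0017] [-0.1, 1.2, 0.1]
[-0.0015, -0.0001, -0.0017] [-0.1, 1.2, 0.1]
```

View pics/s7.png

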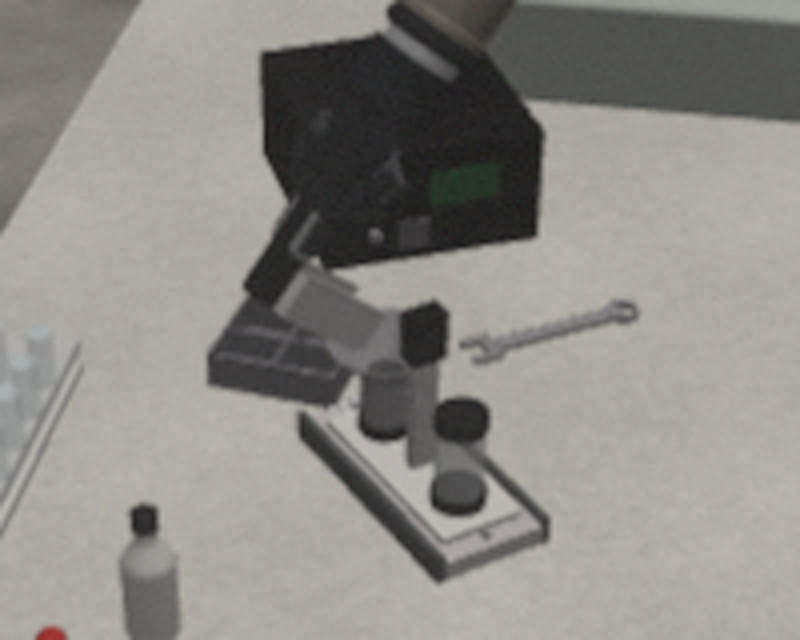

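Request:
drive_tool(commands=[{"linear":[-0.001,0,-0.002],"dr":[0,1.5,0],"jaw":1},{"linear":[-0.001,0,-0.002],"dr":[0,1.5,0],"jaw":1},{"linear":[0,0,0],"dr":[0,0,0],"jaw":1},{"linear":[0,0,0],"dr":[0,0,0],"jaw":1},{"linear":[0,0,0],"dr":[0,0,0],"jaw":1},{"linear":[0,0,0],"dr":[0,0,0],"jaw":1},{"linear":[0,0,0],"dr":[0,0,0],"jaw":1},{"linear":[0,0,0],"dr":[0,0,0],"jaw":1}])

```text
clock: 9.72
tcp_pos: [0.6218, -0.225, 0.2348]
orientation: [-2.539, -0.947, -1.017]
contact_force: [-0.1, 0.2, -1.4]
grip_width: 0.0191
```

Request:
drive_tool(commands=[{"linear":[0,0,0],"dr":[0,0,0],"jaw":1},{"linear":[0,0,0],"dr":[0,0,0],"jaw":1},{"linear":[0,0,0],"dr":[0,0,0],"jaw":1},{"linear":[0,0,0],"dr":[0,0,0],"jaw":1},{"linear":[0,0,0],"dr":[0,0,0],"jaw":1},{"linear":[0,0,0],"dr":[0,0,0],"jaw":1},{"linear":[0,0,0],"dr":[0,0,0],"jaw":1},{"linear":[0,0,0],"dr":[0,0,0],"jaw":1}])

```text
clock: 10.72
tcp_pos: [0.6218, -0.225, 0.2347]
orientation: [-2.539, -0.946, -1.017]
contact_force: [-0.1, 0.2, -2.1]
grip_width: 0.0192
```

Run:
```python
from h import *
rel()
print(monitor.get_obs()['contact_force'],monitor.get_obs()['joints'])
a=cv2.resize(viewer.grab_frame('top')[170:300,360:530,::-1],(400,306),interpolation=2)
b=cv2.resize(viewer.grab_frame('side')[100:250,250:446,::-1],(400,306),interpolation=2)
cv2.imwrite('pics/t8.png',np.hstack([a,b]))
cv2.imwrite('pics/w8.png',viewer.grab_frame('wrist')[:,:,::-1])
```

```text
lip fwd -0.0210 left 0.0011 up 0.0358 yaw -2.422 pitch 43.4 roll 0.7 [ 0.29  0.44  0.38  1.88 -1.15  1.01  0.5 ]
[-0.07173723  0.180227   -2.12721331] [ 0.28830737  0.44022833  0.37925573  1.88415006 -1.14694328  1.01410536
  0.50144442]
```

View pics/t8.png

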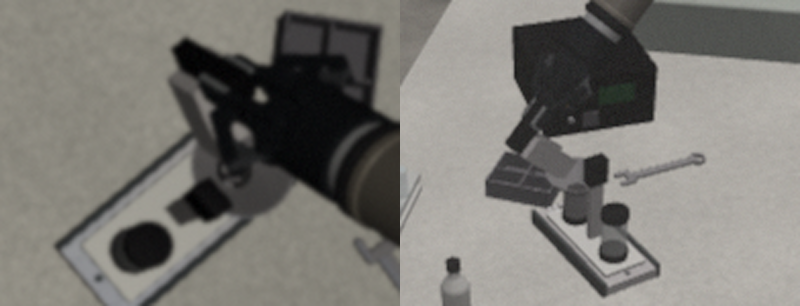

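View pics/w8.png

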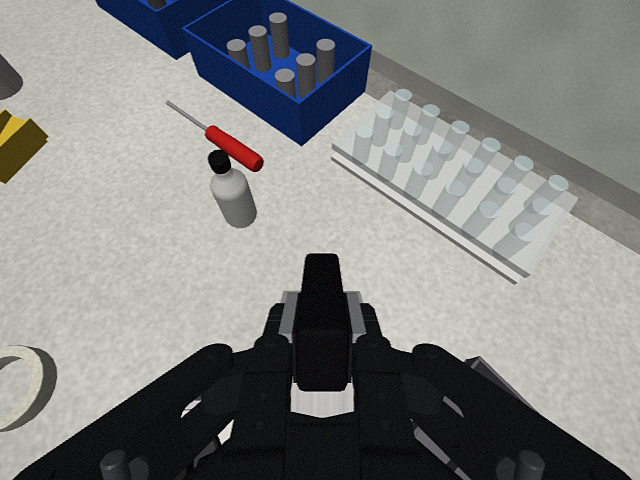

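Run:
```python
from h import *
t=viewer.grab_frame('top')[:,:,::-1]
cv2.imwrite('pics/t9.png',cv2.resize(t[200:300,400:500],None,fx=7,fy=6,interpolation=2))
```

```text
(no output)
```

View pics/t9.png

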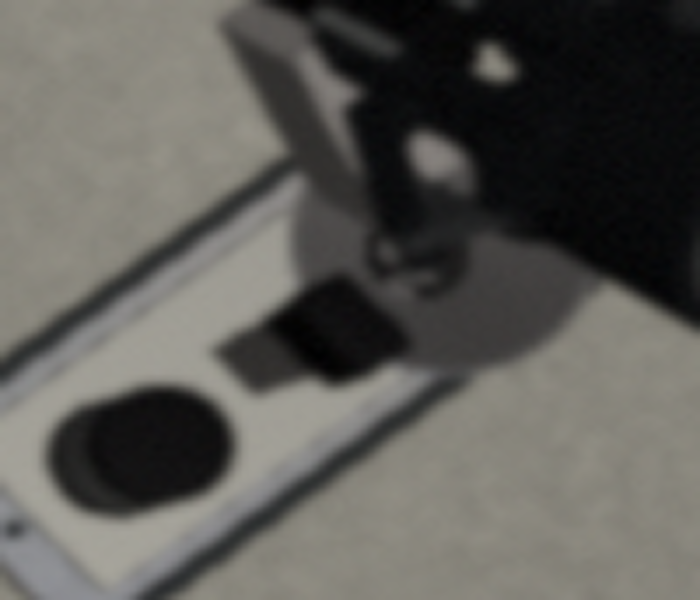

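Run:
```python
from h import *
pc=np.load('poses.npz')['pc'];T=viewer.calibration('top')
im=cv2.imread('pics/t9.png');a=np.linspace(0,6.28,50)
for z,r,col in((.116,.046,(0,255,0)),(.087,.017,(0,0,255)),(.037,.017,(255,0,0)),(.116,.05,(0,255,255))):
    u=proj(T,place(pc,np.c_[.058+r*np.cos(a),r*np.sin(a),0*a+z]))
    u=(u-[400,200]+.5)*[7,6]-.5
    cv2.polylines(im,[np.round(u).astype(int)],True,col)
cv2.imwrite('pics/t9o.png',im)
```

```text
(no output)
```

View pics/t9o.png

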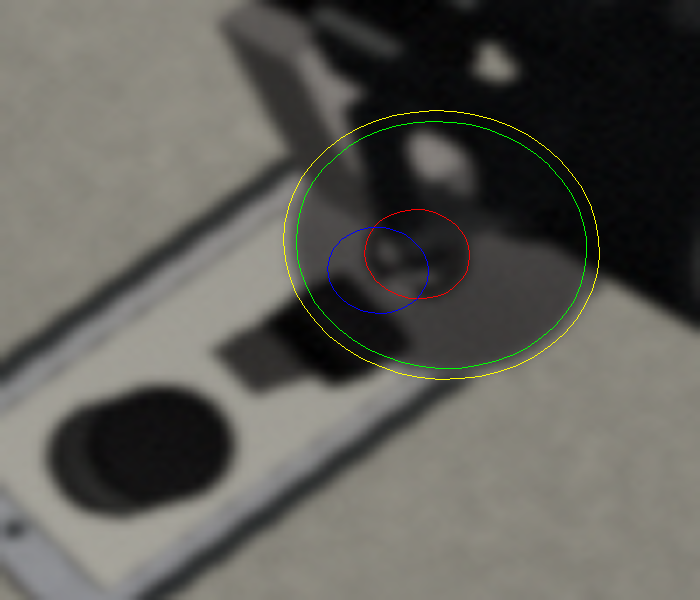

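Request:
drive_tool(commands=[{"linear":[-0.001,0,-0.001],"dr":[0,1.5,0],"jaw":1},{"linear":[0,0,0],"dr":[0,-2,0],"jaw":1},{"linear":[0,0,0],"dr":[0,2,0],"jaw":1},{"linear":[0,0,0],"dr":[0,0,0],"jaw":1},{"linear":[0,0,0],"dr":[0,0,0],"jaw":1},{"linear":[0,0,0],"dr":[0,0,0],"jaw":1},{"linear":[0,0,0],"dr":[0,0,0],"jaw":1}])

```text
clock: 11.8
tcp_pos: [0.62, -0.2268, 0.2343]
orientation: [-2.518, -0.937, -1.051]
contact_force: [0.4, -0.0, -1.9]
grip_width: 0.0193
```

Run:
```python
from h import *
rel()
pc=np.load('poses.npz')['pc'];T=viewer.calibration('top')
t=viewer.grab_frame('top')[:,:,::-1]
k=14
c=cv2.resize(t[220:260,435:485],None,fx=k,fy=k,interpolation=2)
c=cv2.convertScaleAbs(c,alpha=2.2)
a=np.linspace(0,6.28,50)
for z,r,col in((.087,.017,(0,0,255)),(.037,.017,(255,0,0))):
    u=proj(T,place(pc,np.c_[.058+r*np.cos(a),r*np.sin(a),0*a+z]))
    u=(u-[435,220]+.5)*k-.5
    cv2.polylines(c,[np.round(u).astype(int)],True,col)
cv2.imwrite('pics/t10.png',c)
```

```text
lip fwd -0.0209 left 0.0011 up 0.0336 yaw -2.423 pitch 45.1 roll 0.6 [ 0.31  0.45  0.37  1.89 -1.18  1.03  0.54]
```

View pics/t10.png

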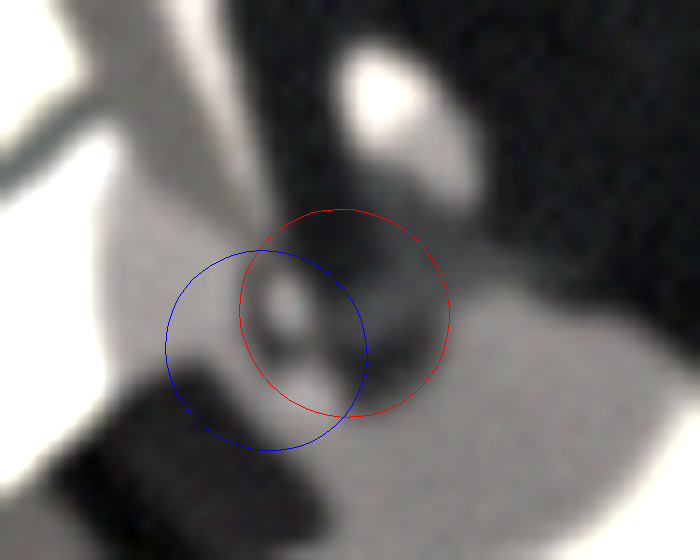

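In this picture the balls are down at floor level in the bore (spots within the floor-level circle), and the visible part of the trough is empty. I'll raise and level the scoop while it is still over the funnel, then check.

Run:
```python
from h import *
plan(target(.02,.22,-2.43),-2.43,0,8)
```

```text
[0.0073, 0.0001, 0.0039] [0.9, -5.6, -0.0]
[0.0066, -0.0001, 0.0033] [-0.0, -5.6, 0.0]
[0.0059, -0.0, 0.0028] [-0.0, -5.6, 0.0]
[0.0052, -0.0, 0.0024] [-0.0, -5.6, 0.0]
[0.0044, -0.0, 0.002] [-0.0, -5.6, 0.1]
[0.0036, -0.0, 0.0017] [-0.0, -5.6, 0.1]
[0.0027, -0.0, 0.0015] [-0.0, -5.6, 0.1]
[0.0019, -0.0, 0.0014] [-0.0, -5.6, 0.1]
```

Request:
drive_tool(commands=[{"linear":[0.0073,0,0.0039],"dr":[0.5,-5.6,0],"jaw":1},{"linear":[0.0066,0,0.0033],"dr":[0,-5.6,0],"jaw":1},{"linear":[0.006,0,0.0028],"dr":[0,-5.6,0],"jaw":1},{"linear":[0.005,0,0.0024],"dr":[0,-5.6,0],"jaw":1},{"linear":[0.0044,0,0.002],"dr":[0,-5.6,0],"jaw":1},{"linear":[0.0036,0,0.0017],"dr":[0,-5.6,0],"jaw":1},{"linear":[0.0027,0,0.0015],"dr":[0,-5.6,0],"jaw":1},{"linear":[0.002,0,0.0014],"dr":[0,-5.6,0],"jaw":1}])

```text
clock: 12.85
tcp_pos: [0.6505, -0.2003, 0.238]
orientation: [2.938, 1.084, -0.023]
contact_force: [0.1, 0.8, -2.5]
grip_width: 0.0195
```

Run:
```python
from h import *
rel()
t=viewer.grab_frame('top')[:,:,::-1]
cv2.imwrite('pics/t11.png',cv2.convertScaleAbs(cv2.resize(t[170:300,360:530],None,fx=4,fy=4,interpolation=2),alpha=1.8))
d=np.load('poses.npz');ps=d['ps']
g=place(ps,[[-.044,0,0]])[0]
rows([g[0],g[1],.25],Rt(ps[2]),12)
```

```text
lip fwd -0.0190 left -0.0003 up 0.1071 yaw -2.434 pitch -1.0 roll 0.2 [-0.25  0.56  0.67  1.56 -0.35  1.15 -0.37]
([0.0093, -0.0356, -0.0014], [-0.06, 0.09, -7.14])
([0.0137, -0.0341, -0.0014], [-0.06, 0.09, -7.14])
([0.0178, -0.0322, -0.0014], [-0.06, 0.09, -7.14])
([0.0217, -0.0297, -0.0014], [-0.06, 0.09, -7.14])
([0.0252, -0.0268, -0.0014], [-0.06, 0.09, -7.14])
([0.0284, -0.0234, -0.0014], [-0.06, 0.09, -7.14])
([0.0311, -0.0197, -0.0014], [-0.06, 0.09, -7.14])
([0.0333, -0.0157, -0.0013], [-0.06, 0.09, -7.14])
([0.035, -0.0114, -0.0013], [-0.06, 0.09, -7.14])
([0.0361, -0.007, -0.0012], [-0.06, 0.09, -7.14])
([0.0367, -0.0024, -0.0012], [-0.06, 0.09, -7.14])
([0.0367, 0.0021, -0.0011], [-0.06, 0.09, -7.14])
```

View pics/t11.png

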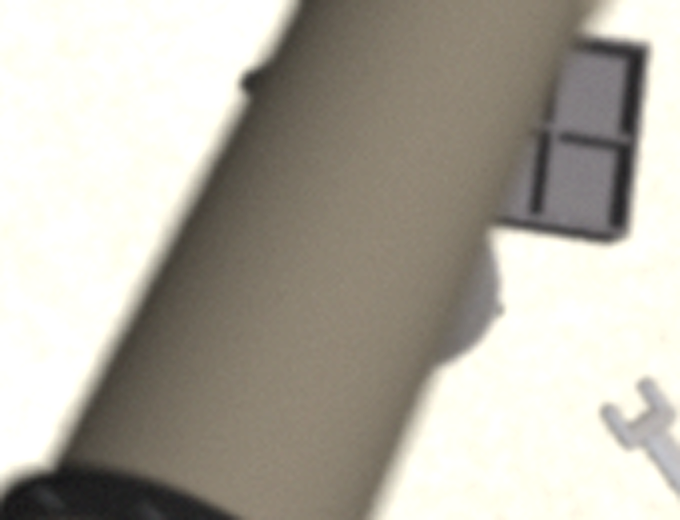

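Request:
drive_tool(commands=[{"linear":[0.006,-0.02,-0.001],"dr":[0,0,-4],"jaw":1},{"linear":[0.012,-0.034,-0.001],"dr":[0,0,-7.1],"jaw":1},{"linear":[0.016,-0.033,-0.001],"dr":[0,0,-7.1],"jaw":1},{"linear":[0.02,-0.031,-0.001],"dr":[0,0,-7.1],"jaw":1},{"linear":[0.024,-0.028,-0.001],"dr":[0,0,-7.1],"jaw":1},{"linear":[0.028,-0.025,-0.001],"dr":[0,0,-7.1],"jaw":1},{"linear":[0.03,-0.02,-0.001],"dr":[0,0,-7.1],"jaw":1},{"linear":[0.033,-0.016,-0.001],"dr":[0,0,-7.1],"jaw":1}])

```text
clock: 13.9
tcp_pos: [0.5181, 0.0617, 0.2443]
orientation: [-2.077, -2.349, 0.009]
contact_force: [-0.0, -0.5, -1.9]
grip_width: 0.019
```

Run:
```python
from h import *
t=viewer.grab_frame('top')[:,:,::-1];cv2.imwrite('pics/t12f.png',t)
a=cv2.convertScaleAbs(cv2.resize(t[210:300,400:500],(400,360),interpolation=2),alpha=2)
b=cv2.resize(t[150:330,220:420],(400,360),interpolation=2)
cv2.imwrite('pics/t12.png',np.hstack([a,b]))
d=np.load('poses.npz');ps=d['ps']
g=place(ps,[[-.044,0,0]])[0]
print(lipnow())
rows([g[0],g[1],.25],Rt(ps[2]),5)
```

```text
(array([ 0.52947395, -0.03489962,  0.22692878]), np.float64(-1.4371015132459883), np.float64(0.24995237178967045), np.float64(-0.5971842701259693))
([0.0279, -0.0078, -0.001], [-0.1, -0.08, -5.78])
([0.0285, -0.005, -0.001], [-0.1, -0.08, -5.78])
([0.0289, -0.0021, -0.0011], [-0.1, -0.08, -5.78])
([0.0289, 0.0009, -0.0011], [-0.1, -0.08, -5.78])
([0.0287, 0.0038, -0.0012], [-0.1, -0.08, -5.78])
```

View pics/t12.png

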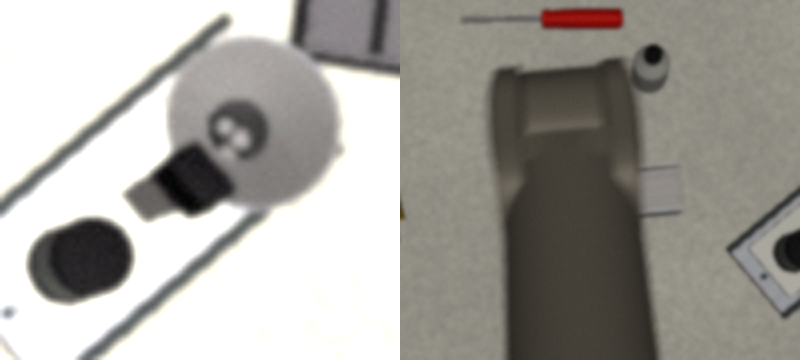

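Run:
```python
from h import *
s=viewer.grab_frame('side')[:,:,::-1]
a=cv2.resize(s[150:290,270:400],(400,430),interpolation=2)
t=cv2.imread('pics/t12f.png')
b=cv2.convertScaleAbs(cv2.resize(t[220:256,440:476],(400,430),interpolation=2),alpha=2.2)
cv2.imwrite('pics/s12.png',np.hstack([a,b]))
```

```text
(no output)
```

View pics/s12.png

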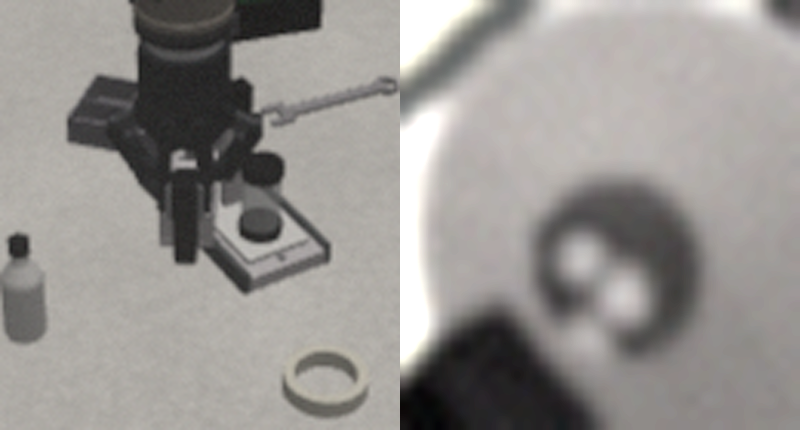

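Three balls are visible in the bore, and nothing is on the funnel slope or the bench. The fourth should be hidden below them, so I'll look into the scoop once it's down.

Request:
drive_tool(commands=[{"linear":[0.028,-0.008,-0.001],"dr":[0,0,-5.8],"jaw":1},{"linear":[0.028,-0.005,0.01],"dr":[0,0,-5.8],"jaw":1},{"linear":[0.028,-0.002,0.02],"dr":[0,0,-5.8],"jaw":1},{"linear":[0.026,0.001,0.02],"dr":[0,0,-5.8],"jaw":1},{"linear":[0.015,0.002,0.02],"dr":[0,0,-3.5],"jaw":1},{"linear":[0.005,0.001,0.02],"dr":[0,0,-1],"jaw":1},{"linear":[0,0,0],"dr":[0,0,0],"jaw":1}])

```text
clock: 14.88
tcp_pos: [0.4564, 0.1908, 0.1563]
orientation: [-1.406, -2.796, -0.012]
contact_force: [0.6, 0.1, -1.7]
grip_width: 0.0189
```

Run:
```python
from h import *
d=np.load('poses.npz');ps=d['ps']
g=place(ps,[[-.044,0,0]])[0]
print(lipnow())
rows([g[0],g[1],.0465],Rt(ps[2]),4)
```

```text
(array([0.51773052, 0.10829582, 0.13812504]), np.float64(-0.931863551419188), np.float64(0.7993172410878239), np.float64(0.09620688686237662))
([0.0012, 0.0018, 0.0275], [0.02, -0.2, 0.01])
([0.0013, 0.0018, 0.0275], [0.02, -0.2, 0.01])
([0.0013, 0.0018, 0.0275], [0.02, -0.2, 0.01])
([0.0014, 0.0018, 0.0274], [0.02, -0.2, 0.01])
```

Request:
drive_tool(commands=[{"linear":[0.0015,0.002,0.026],"dr":[0,-0.2,0],"jaw":1},{"linear":[0.0015,0.002,0.026],"dr":[0,-0.2,0],"jaw":1},{"linear":[0.001,0.002,0.026],"dr":[0,-0.2,0],"jaw":1},{"linear":[0.001,0.001,0.013],"dr":[0,-0.2,0],"jaw":1},{"linear":[0,0,0],"dr":[0,0,0],"jaw":1}])

```text
clock: 15.5
tcp_pos: [0.4619, 0.2001, 0.0688]
orientation: [1.41, 2.801, 0.016]
contact_force: [-0.2, -0.7, -1.6]
grip_width: 0.0191
```

Run:
```python
from h import *
print(lipnow())
s=viewer.grab_frame('side')[:,:,::-1]
cv2.imwrite('pics/s13.png',cv2.resize(s[240:350,290:390],(600,660),interpolation=2)[:600])
```

```text
(array([0.52342246, 0.11743202, 0.05208827]), np.float64(-0.9329623245827566), np.float64(-0.006839234959776319), np.float64(0.6732601167255025))
```

View pics/s13.png

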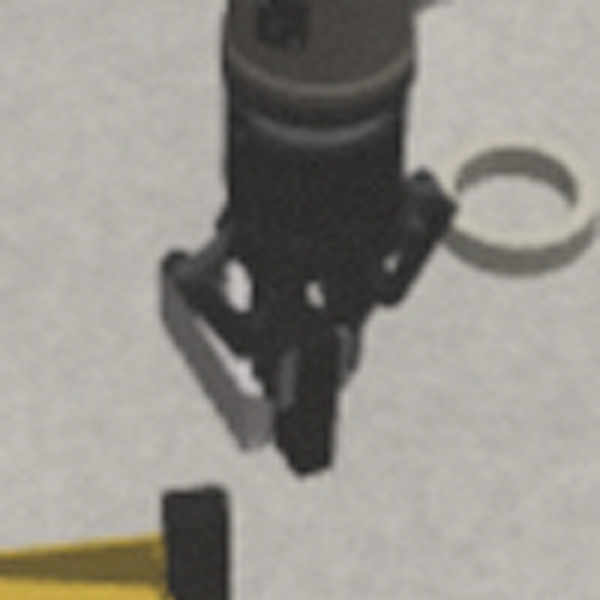

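Still 23 mm up and level. I'll lower to contact.

Request:
drive_tool(commands=[{"linear":[0,0,0.012],"dr":[0.6,0,0],"jaw":1},{"linear":[0,0,0.008],"dr":[0,0,0],"jaw":1},{"linear":[0,0,0.002],"dr":[0,0,0],"jaw":1},{"linear":[0,0,0],"dr":[0,0,0],"jaw":1}])

```text
clock: 16.05
tcp_pos: [0.4639, 0.2006, 0.0477]
orientation: [1.413, 2.803, 0.007]
contact_force: [0.6, 0.0, -1.5]
grip_width: 0.0191
```

Run:
```python
from h import *
print(lipnow(),monitor.get_obs()['contact_force'])
```

```text
(array([0.52525346, 0.11787852, 0.03103163]), np.float64(-0.9336376365011136), np.float64(-0.024276292473411207), np.float64(0.2825406407990995)) [ 0.63646315  0.01052809 -1.52747725]
```

Request:
drive_tool(commands=[{"linear":[0,0,0.0015],"dr":[0,0,0],"jaw":1},{"linear":[0,0,0.001],"dr":[0,0,0],"jaw":1},{"linear":[0,0,0],"dr":[0,0,0],"jaw":1}])

```text
clock: 16.42
tcp_pos: [0.4642, 0.2008, 0.0457]
orientation: [1.413, 2.803, 0.008]
contact_force: [-0.4, 0.1, -1.7]
grip_width: 0.0193
```

Request:
drive_tool(commands=[{"linear":[0,0,0.0015],"dr":[0,0,0],"jaw":1},{"linear":[0,0,0],"dr":[0,0,0],"jaw":1}])

```text
clock: 16.68
tcp_pos: [0.4646, 0.201, 0.046]
orientation: [1.413, 2.803, 0.009]
contact_force: [0.3, -0.6, -1.0]
grip_width: 0.0191
```

Request:
drive_tool(commands=[{"linear":[0,0,0],"dr":[0,0,0],"jaw":0.75},{"linear":[0,0,0],"dr":[0,0,0],"jaw":0.6},{"linear":[0,0,0],"dr":[0,0,0],"jaw":0.45},{"linear":[0,0,0],"dr":[0,0,0],"jaw":0.3},{"linear":[0,0,-0.02],"dr":[0,0,0],"jaw":0.3},{"linear":[0,0,-0.04],"dr":[0,0,0],"jaw":0.3},{"linear":[0,0,-0.05],"dr":[0,0,0],"jaw":0.3},{"linear":[0,0,-0.05],"dr":[0,0,0],"jaw":0.3}])

```text
clock: 17.68
tcp_pos: [0.4615, 0.1993, 0.2062]
orientation: [-1.413, -2.804, 0.003]
contact_force: [0.1, 0.0, -0.1]
grip_width: 0.0598
```

Run:
```python
from h import *
w=viewer.grab_frame('wrist')[:,:,::-1];cv2.imwrite('pics/w14.png',w)
s=viewer.grab_frame('side')[:,:,::-1]
cv2.imwrite('pics/s14.png',np.hstack([cv2.resize(s[250:350,280:380],(400,400),interpolation=2),cv2.resize(w[200:400,220:420],(400,400),interpolation=2)]))
```

```text
(no output)
```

View pics/s14.png

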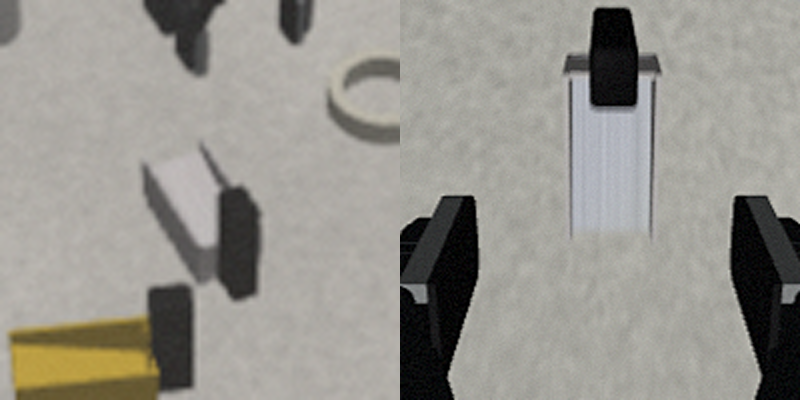

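The scoop is upright and empty in both views, clear of the yellow one. Next is the carrier handle, with the jaws along the carrier's x.

Run:
```python
from h import *
pc=np.load('poses.npz')['pc'];print(pc)
rows([pc[0],pc[1],.25],Rt(pc[2]-np.pi/2),12)
```

```text
[ 0.51975758 -0.23628571 -0.85484777]
([-0.032, -0.018, -0.0035], [0.03, -0.03, 7.12])
([-0.034, -0.0139, -0.0034], [0.03, -0.03, 7.12])
([-0.0354, -0.0095, -0.0034], [0.03, -0.03, 7.12])
([-0.0364, -0.0051, -0.0034], [0.03, -0.03, 7.12])
([-0.0367, -0.0005, -0.0034], [0.03, -0.03, 7.12])
([-0.0365, 0.004, -0.0034], [0.03, -0.03, 7.12])
([-0.0357, 0.0085, -0.0033], [0.03, -0.03, 7.12])
([-0.0344, 0.0129, -0.0033], [0.03, -0.03, 7.12])
([-0.0325, 0.017, -0.0033], [0.03, -0.03, 7.12])
([-0.0302, 0.0209, -0.0033], [0.03, -0.03, 7.12])
([-0.0273, 0.0245, -0.0033], [0.03, -0.03, 7.12])
([-0.0241, 0.0277, -0.0033], [0.03, -0.03, 7.12])
```

Request:
drive_tool(commands=[{"linear":[-0.032,-0.018,-0.008],"dr":[0,0,7.1],"jaw":0.3},{"linear":[-0.034,-0.014,-0.008],"dr":[0,0,7.1],"jaw":0.3},{"linear":[-0.035,-0.01,-0.008],"dr":[0,0,7.1],"jaw":0.3},{"linear":[-0.036,-0.005,-0.008],"dr":[0,0,7.1],"jaw":0.3},{"linear":[-0.037,0,-0.005],"dr":[0,0,7.1],"jaw":0.3},{"linear":[-0.036,0.004,-0.003],"dr":[0,0,7.1],"jaw":0.3},{"linear":[-0.036,0.008,-0.003],"dr":[0,0,7.1],"jaw":0.3},{"linear":[-0.034,0.013,-0.003],"dr":[0,0,7.1],"jaw":0.3}])

```text
clock: 18.77
tcp_pos: [0.4973, -0.0954, 0.2529]
orientation: [-2.598, -1.762, -0.012]
contact_force: [0.2, -0.1, -0.2]
grip_width: 0.0599
```

Run:
```python
from h import *
pc=np.load('poses.npz')['pc']
rows([pc[0],pc[1],.25],Rt(pc[2]-np.pi/2),4)
t=viewer.grab_frame('top')[:,:,::-1]
cv2.imwrite('pics/t15.png',cv2.resize(t[210:310,190:320],None,fx=6,fy=6,interpolation=2))
```

```text
([-0.0306, 0.0182, 0.0005], [0.01, -0.12, 6.82])
([-0.0283, 0.0218, 0.0006], [0.01, -0.12, 6.82])
([-0.0255, 0.025, 0.0007], [0.01, -0.12, 6.82])
([-0.0223, 0.0278, 0.0007], [0.01, -0.12, 6.82])
```

View pics/t15.png

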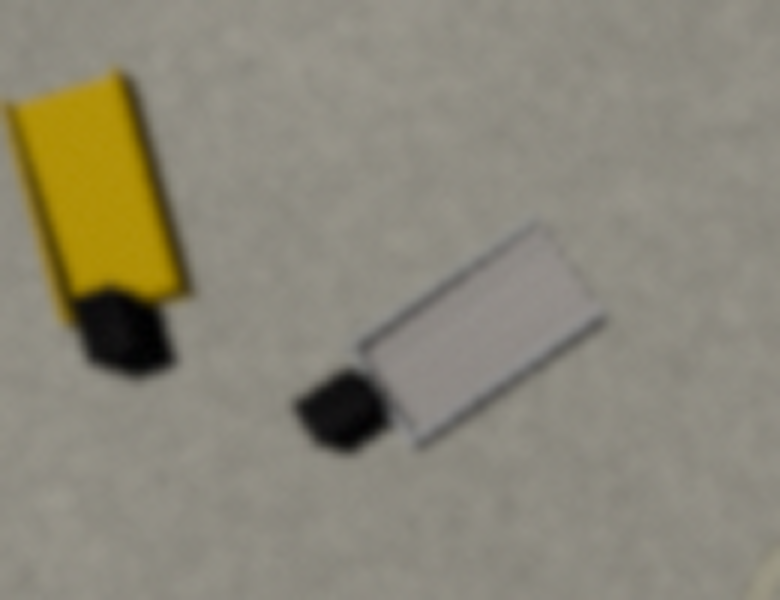

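The scoop is empty and upright. On to the carrier handle.

Request:
drive_tool(commands=[{"linear":[-0.03,0.018,0],"dr":[0,0,6.8],"jaw":0.3},{"linear":[-0.028,0.022,0],"dr":[0,0,6.8],"jaw":0.3},{"linear":[-0.02,0.02,0],"dr":[0,0,6.8],"jaw":0.3},{"linear":[-0.005,0.01,0],"dr":[0,0,5],"jaw":0.3},{"linear":[0,0,0],"dr":[0,0,0],"jaw":0.3}])

```text
clock: 19.45
tcp_pos: [0.5152, -0.2131, 0.2503]
orientation: [-2.937, -1.112, -0.006]
contact_force: [-0.9, 0.1, -0.8]
grip_width: 0.06
```

Run:
```python
from h import *
pc=np.load('poses.npz')['pc']
rows([pc[0],pc[1],.25],Rt(pc[2]-np.pi/2),1);print(monitor.get_obs()['joints'].round(2))
c=viewer.calibration('wrist');w=viewer.grab_frame('wrist')[:,:,::-1].copy();cv2.imwrite('pics/w16.png',w);np.savez('w16c.npz',**c)
draw(w,c,place(pc,box(0,0,.156,.022,.034,.046)))
draw(w,c,place(pc,box(0,0,.024,.19,.076,.008)))
a=np.linspace(0,6.28,60)
for x,r in((.058,.05),(-.058,.0225)):
    cv2.polylines(w,[np.round(proj(c,place(pc,np.c_[x+r*np.cos(a),r*np.sin(a),0*a+.116]))).astype(int)],True,(0,255,0))
cv2.imwrite('pics/w16o.png',w)
```

```text
([-0.0119, 0.0204, 0.0002], [0.02, -0.23, 0.44])
[-0.31  0.32  0.74  1.86 -0.25  1.06 -0.32]
```

View pics/w16o.png

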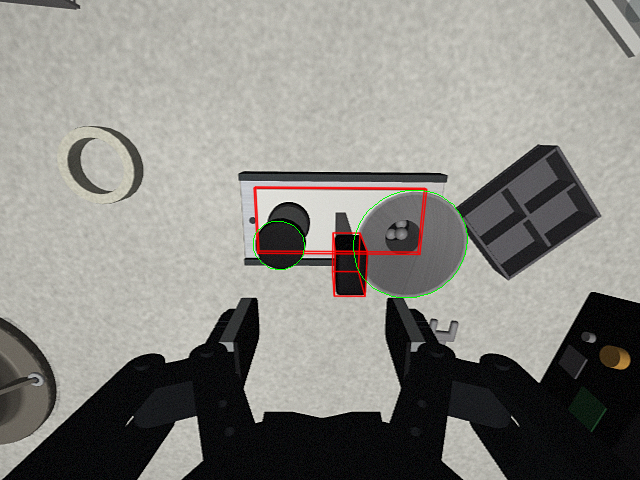

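The overlay fits the handle, funnel and cap to about 1–2 px. The balls show in the bore at (397,231), so I'll enlarge that.

Run:
```python
import cv2
w=cv2.imread('pics/w16.png')
cv2.imwrite('pics/w16z.png',cv2.convertScaleAbs(cv2.resize(w[205:260,365:440],None,fx=10,fy=10,interpolation=2),alpha=1.5))
```

```text
(no output)
```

View pics/w16z.png

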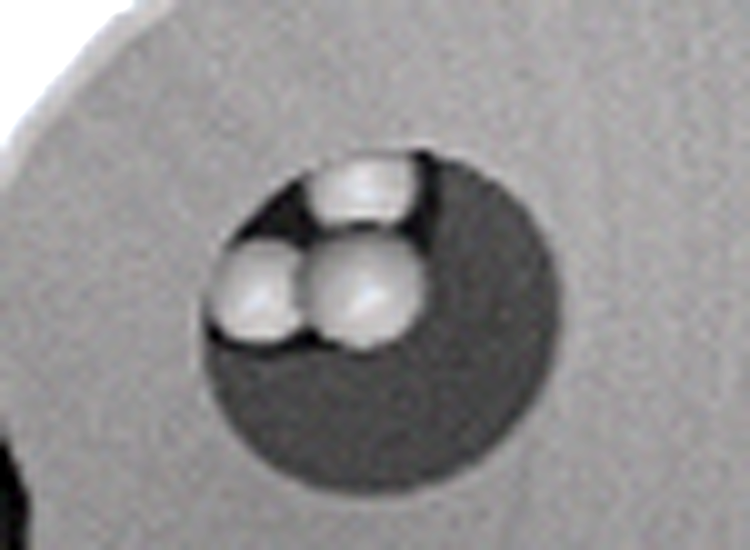

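Request:
drive_tool(commands=[{"linear":[-0.007,0.011,0],"dr":[0,0,0.4],"jaw":0.3},{"linear":[-0.004,0.008,0],"dr":[0,0,0],"jaw":0.3},{"linear":[0,0,0],"dr":[0,0,0],"jaw":0.3}])

```text
clock: 19.88
tcp_pos: [0.5196, -0.2338, 0.2499]
orientation: [-2.936, -1.11, -0.006]
contact_force: [-0.8, -0.9, 0.5]
grip_width: 0.06
```

Run:
```python
from h import *
pc=np.load('poses.npz')['pc']
rows([pc[0],pc[1],.138],Rt(pc[2]-np.pi/2),4)
```

```text
([-0.0005, 0.0005, 0.028], [-0.01, -0.07, 0.1])
([-0.0005, 0.0005, 0.028], [-0.01, -0.07, 0.1])
([-0.0004, 0.0005, 0.028], [-0.01, -0.07, 0.1])
([-0.0004, 0.0005, 0.028], [-0.01, -0.07, 0.1])
```

Request:
drive_tool(commands=[{"linear":[-0.001,0.001,0.02],"dr":[0,0,0.2],"jaw":0.3},{"linear":[-0.001,0.001,0.02],"dr":[0,0,0.2],"jaw":0.3},{"linear":[0,0,0.01],"dr":[0,0,0],"jaw":0.3},{"linear":[0,0,0],"dr":[0,0,0],"jaw":0.3}])

```text
clock: 20.38
tcp_pos: [0.5204, -0.2359, 0.1991]
orientation: [-2.939, -1.103, -0.009]
contact_force: [0.2, 0.4, -0.7]
grip_width: 0.0596
```

Run:
```python
from h import *
pc=np.load('poses.npz')['pc']
rows([pc[0],pc[1],.138],Rt(pc[2]-np.pi/2),1)
c=viewer.calibration('wrist');w=viewer.grab_frame('wrist')[:,:,::-1].copy()
draw(w,c,place(pc,box(0,0,.156,.022,.034,.046)))
cv2.imwrite('pics/w17o.png',w)
```

```text
([-0.0011, -0.0001, 0.0611], [-0.02, -0.35, 0.12])
```

View pics/w17o.png

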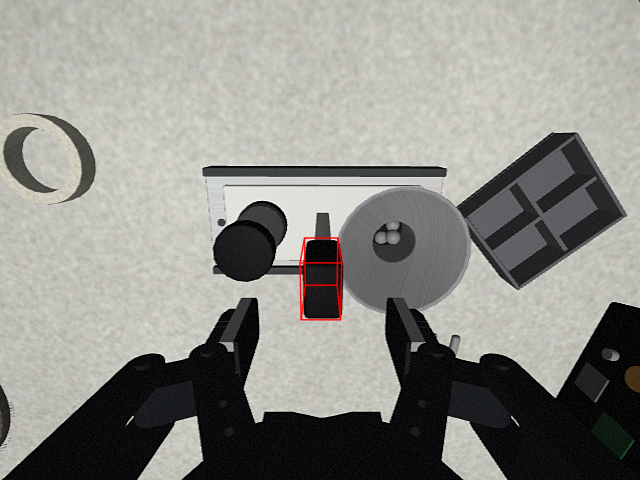

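The handle is centred between the pads, at column 322. I'll descend and grip.

Request:
drive_tool(commands=[{"linear":[-0.001,0,0.02],"dr":[0,-0.3,0.1],"jaw":0.3},{"linear":[0,0,0.02],"dr":[0,0,0],"jaw":0.3},{"linear":[0,0,0.014],"dr":[0,0,0],"jaw":0.3},{"linear":[0,0,0.006],"dr":[0,0,0],"jaw":0.3},{"linear":[0,0,0],"dr":[0,0,0],"jaw":0.3}])

```text
clock: 21.05
tcp_pos: [0.5212, -0.2366, 0.1372]
orientation: [2.941, 1.102, 0.005]
contact_force: [-0.5, -1.1, 0.9]
grip_width: 0.0597
```

Run:
```python
from h import *
pc=np.load('poses.npz')['pc']
rows([pc[0],pc[1],.138],Rt(pc[2]-np.pi/2),1)
w=viewer.grab_frame('wrist')[:,:,::-1].copy()
cv2.imwrite('pics/w18.png',w)
```

```text
([-0.0009, -0.0011, -0.0008], [0.12, -0.13, 0.07])
```

View pics/w18.png

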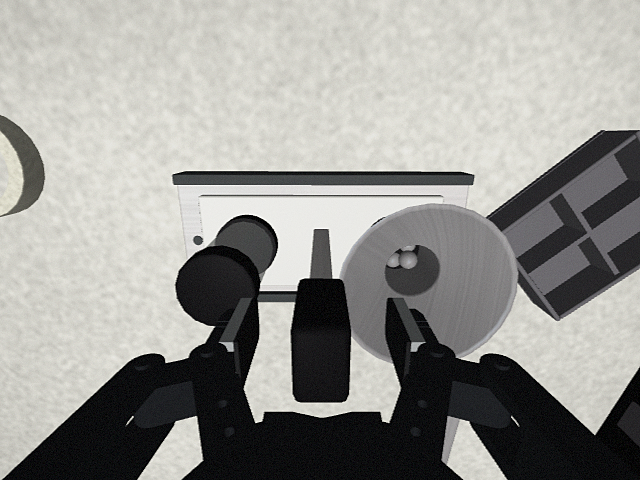

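Request:
drive_tool(commands=[{"linear":[-0.001,-0.001,0],"dr":[0,0,0],"jaw":0.5},{"linear":[0,0,0],"dr":[0,0,0],"jaw":0.7},{"linear":[0,0,0],"dr":[0,0,0],"jaw":1},{"linear":[0,0,0],"dr":[0,0,0],"jaw":1},{"linear":[0,0,0],"dr":[0,0,0],"jaw":1},{"linear":[0,0,0],"dr":[0,0,0],"jaw":1}], force=100)

```text
clock: 21.85
tcp_pos: [0.5205, -0.2369, 0.1389]
orientation: [2.94, 1.101, 0.008]
contact_force: [0.2, 0.4, -0.3]
grip_width: 0.0209
```

Run:
```python
from h import *
pc=np.load('poses.npz')['pc']
o=monitor.get_obs();print(o['tcp_pos'],o['contact_force'],o['moment'],o['grip_width'])
rows(o['tcp_pos'],Rt(pc[2]-np.pi/2),1)
```

```text
[ 0.52054145 -0.23688654  0.13885043] [ 0.18522401  0.44177572 -0.31804317] [0.09935374 0.17823152 0.02151336] 0.020853905496546032
([0.0, 0.0, 0.0], [0.24, -0.24, 0.06])
```

Request:
drive_tool(commands=[{"linear":[0,0,-0.005],"dr":[0,0,0],"jaw":1},{"linear":[0,0,-0.01],"dr":[0,0,0],"jaw":1},{"linear":[0,0,-0.012],"dr":[0,0,0],"jaw":1},{"linear":[0,0,-0.012],"dr":[0,0,0],"jaw":1},{"linear":[0,0,0],"dr":[0,0,0],"jaw":1}])

```text
clock: 22.48
tcp_pos: [0.5189, -0.2361, 0.1795]
orientation: [2.941, 1.102, 0.005]
contact_force: [0.1, 0.0, -6.8]
grip_width: 0.0211
```

Run:
```python
from h import *
pc=np.load('poses.npz')['pc']
o=monitor.get_obs();print(o['tcp_pos'],o['contact_force'],o['moment'],o['grip_width'])
rows(o['tcp_pos'],Rt(pc[2]-np.pi/2),1)
s=viewer.grab_frame('side')[:,:,::-1]
cv2.imwrite('pics/s19.png',cv2.resize(s[110:260,270:420],(600,600),interpolation=2))
```

```text
[ 0.5189441  -0.23613845  0.17947599] [ 0.10918648  0.0348287  -6.78605887] [-0.04321184 -0.05750685 -0.01709066] 0.021053753461589917
([0.0, 0.0, 0.0], [0.09, -0.15, 0.06])
```

View pics/s19.png

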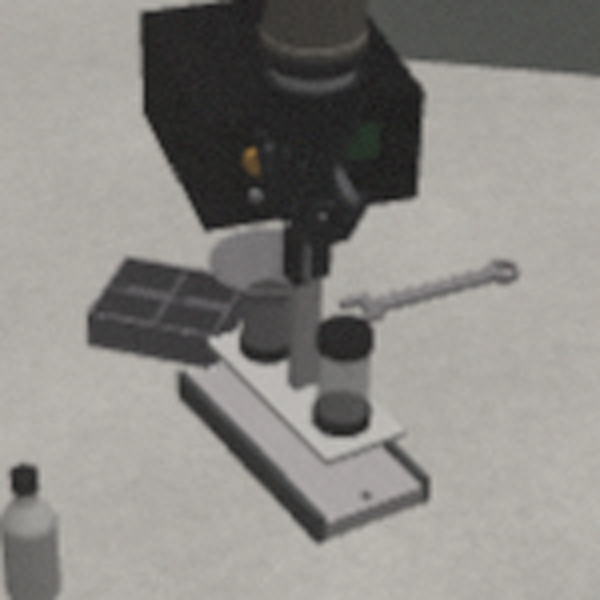

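Lifted 40 mm and looking level. I'll go higher, to about 80 mm.

Request:
drive_tool(commands=[{"linear":[0,0,-0.01],"dr":[0,0,0],"jaw":1},{"linear":[0,0,-0.014],"dr":[0,0,0],"jaw":1},{"linear":[0,0,-0.012],"dr":[0,-0.1,0],"jaw":1},{"linear":[0,0,-0.006],"dr":[0,0,0],"jaw":1},{"linear":[0,0,0],"dr":[0,0,0],"jaw":1},{"linear":[0,0,0],"dr":[0,0,0],"jaw":1},{"linear":[0,0,0],"dr":[0,0,0],"jaw":1},{"linear":[0,0,0],"dr":[0,0,0],"jaw":1}])

```text
clock: 23.52
tcp_pos: [0.5177, -0.2355, 0.2229]
orientation: [-2.941, -1.102, 0.001]
contact_force: [-0.0, -0.1, -6.2]
grip_width: 0.021
```

Run:
```python
from h import *
pc=np.load('poses.npz')['pc'].copy()
o=monitor.get_obs();print(o['tcp_pos'],o['qvel'].round(3),o['contact_force'],o['moment'],o['grip_width'])
rows(o['tcp_pos'],Rt(pc[2]-np.pi/2),1)
S=viewer.calibration('side')
s=viewer.grab_frame('side')[:,:,::-1];w=viewer.grab_frame('wrist')[:,:,::-1];t=viewer.grab_frame('top')[:,:,::-1]
cv2.imwrite('pics/t20.png',t)
k=4;dz=o['tcp_pos'][2]-.1389
big=cv2.resize(s,None,fx=k,fy=k,interpolation=2);cc=dict(S);cc['K']=np.diag([k,k,1])@S['K'];cc['K'][:2,2]+=1.5
pc[:2]+=o['tcp_pos'][:2]-[.5205,-.2369]
B=box(0,0,.024+dz,.19,.076,.008);draw(big,cc,place(pc,B))
a=np.linspace(0,6.28,60)
for x,r in((.058,.05),(-.058,.0225)):
    cv2.polylines(big,[np.round(proj(cc,place(pc,np.c_[x+r*np.cos(a),r*np.sin(a),0*a+.116+dz]))).astype(int)],True,(0,255,0))
cv2.imwrite('pics/s20.png',np.hstack([big[420:1020,1100:1500],cv2.resize(w[180:480,220:420],(400,600))]))
```

```text
[ 0.51770708 -0.23552695  0.22292218] [-0.002  0.002 -0.001  0.003 -0.003 -0.    -0.   ] [-0.0424776  -0.09239958 -6.22569011] [-0.02871761  0.00923291 -0.00203712] 0.0209802676768673
([0.0, 0.0, 0.0], [-0.05, 0.04, 0.06])
```

View pics/s20.png

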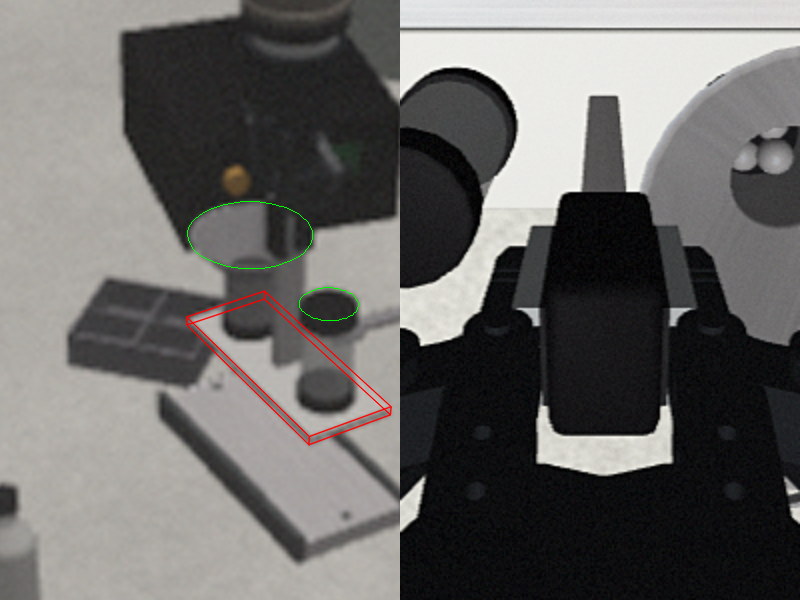

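View pics/t20.png

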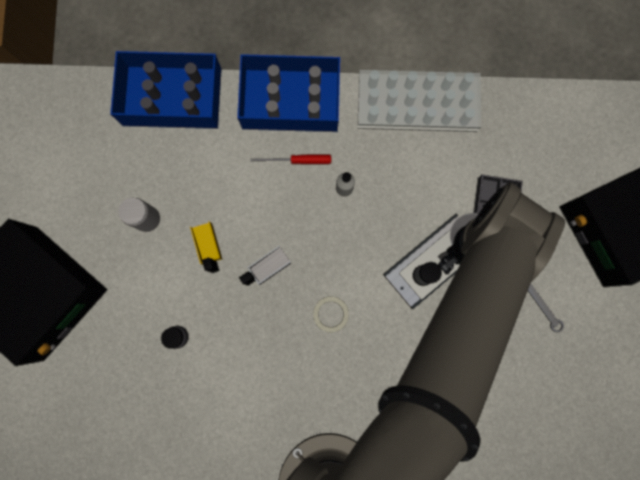

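The level overlay matches the carrier at an 84 mm lift. The balls are in the tube, there are no strays, and the bystanders are where they were. Handing in.

Run:
```python
from h import *
o=monitor.get_obs();print(o['clock'],o['tcp_pos'],np.abs(o['qvel']).max(),o['grip_width'])
print(job.hand_in())
```

```text
23.675 [ 0.51778568 -0.2355629   0.22305003] 0.007906026500474539 0.020766720979158642
the job is handed in; nothing more can be done
None
```

The job is done and handed in at 23.7 s. I tipped the aluminium scoop over the funnel to about 45° and held it for roughly 3 s. I then stood it back upright near its original spot and lifted the carrier by its handle. The arm is still holding the carrier.

**Last checks that agreed:**
- **Lift:** the carrier is about 84 mm above its plate and still. It is level to within the camera overlay, with tool tilt under 0.1°.
- **Scoop:** it is upright and empty in the top, side and wrist views.
- **Bench:** there are no stray balls on the bench or funnel, and the yellow scoop and other things look unmoved.

**Not fully confirmed:** only three balls were directly visible in the tube. I take the fourth to be hidden beneath them, since it was nowhere else in view.

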